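# Lay out wheel-bearing parts on the brake bench

## Robot

A 6-joint arm with a two-finger parallel gripper is mounted at the origin on the work surface. World frame = base frame: x ahead of the robot, y to its left, z up, the work surface at z = 0. Lengths are in m, angles in degrees, forces in N, time in s.
With the tool pointing down it reaches from about 0.4 to 0.825 m from the base axis. Payload 7 kg.
Tool frame: the origin (TCP) lies at the very end of the fingers, on their centre line; the grasp point (between the pads) lies 19 mm behind it; x points along the fingers, z is the direction in which the jaws open and shut, and the axes are right-handed (so a half turn about x gives the same grasp; the last joint's range is limited). The gripper opens to 88 mm and grips with 3 to 60 N. Pads are 19 mm wide; open, the fingers measure 130 mm over their backs; the gripper's body (78 mm by 193 mm) begins 47 mm behind the grasp point.
Start: joints at [-56.545, 20.546, 0.682, 0, -70.136, -16.507], TCP at [0.197, -0.646, 0.227] pointing down, gripper open.
Joint ranges: [-176.03, 176.03], [-82.01, 121.73], [-58.28, 71.71], [-173.87, 95.51], [-174.79, -0.11], [-173.66, 173.66]. Speed limits (degrees/s): [136.94, 136.94, 172.46, 180, 180, 180].

## Interface

Orientations are given as [roll, pitch, yaw] about the fixed x, y, z axes, in that order (R = Rz(yaw) Ry(pitch) Rx(roll)).
In Python, from plant import sensors, cams, workorder gives the robot as it stands. The module is installed in compiled form; this text tells all that it offers.
- The arm moves only by the shell command python3 -m handwheel 'ROWS' [OPENING] [FORCE]. ROWS is JSON, one flat list of numbers, 4 for each row, row after row: the shift along the tool's x, y, z in cm, then the turn about the tool's x in degrees. A call has exactly 10 rows; each row is the pose to reach, as a shift and turn from the pose commanded when the call began, along the tool's axes at that moment; what a row does not reach only later rows make up. A row lasts 1/8 s, in which the tool goes at most 62.5 mm and 10.7 degrees, less where a joint would pass 70% of its speed; a pose out of reach is approached as far as the arm can. A call with a gripper value outside its range is refused whole. OPENING is the finger opening in cm, from 0 to 8.76, set as the call begins (- or left out, the last holds). The fingers move at their own pace and stop on an object; FORCE is the grip in N (left out, the last holds). Time passes only in rows, so rows that repeat a pose let the fingers close, or fill a call up. It gives the time, the measured TCP pose, the force and the opening at its end, in the units of the state.
- sensors.get_state(): the state, without advancing time (a new reading comes with each control period).
- cams.capture(name): name is "side" or "top"; returns a dict with "image" (480x640x3 uint8, red, green, blue), "fov_y" (degrees; the focal length in pixels is half the picture's height over the tangent of half this angle, whatever the lens; pixels are square), "cx", "cy" (the principal point, pixels), "D" ([k1, k2, p1, p2, k3] as OpenCV has them; the pictures are not rectified), "xyz" and "rotation" of the camera in the world. Camera axes: x right, y down, z forward; pixel columns grow to the right and rows downward; lengths in m; the calibration is good to about 2 mm. A picture is of the moment at which its call begins. There is no depth.
- workorder.close_job(): hands the job in, once; it reports no verdict.
The state is a dict: "time_s": time; "joints": joint angles; "qd": joint speeds; "joint_torque": joint torques, N m; "tcp_pos": TCP position; "eef_rot": TCP orientation; "contact_force": force on the tool from outside, world axes, zero at the start; "moment": the same for the moment, N m; "gripper_width": finger opening in m.
Only numpy, scipy, OpenCV 4.12 (cv2) and the standard library are available. Lean on these libraries where they do the work, as an engineer would, in place of code of your own. Each camera call takes 0.05 s, during which the arm holds its last target.

## Task

Lay the wheel-bearing parts out on the round mat, ready for assembly: the bearing centred on the red disc with the brass spacer ring centred flat on top of it, the white brake piston centred on the blue disc with its open end up, and the orange dust cap centred on the yellow disc, dome up. Lay the hex nut flat on the mat midway between the red and the blue disc. Leave the green grease tin and the screwdriver where they lie.

Things in the scene. Friction and masses are not known exactly. Their poses are not given: they have to be found in the camera images.
- bearing_center (a point): Ball bearing, a flat ring of bright steel with a black shield on its face, lying flat: outer diameter 56 mm, bore 24 mm, 20 mm high, about 250 g. Point: its centre, half-way up (10 mm above its underside); z is its axis.
- spacer_center (a point): Brass spacer ring lying flat: outer diameter 44 mm, bore 28 mm, 18 mm high. Point: its centre, half-way up (9 mm above its underside); z is its axis.
- piston_center (a point): White brake-caliper piston, a cup standing open end up: outer diameter 47 mm, 45 mm high, smooth side up to 34 mm, a shallow groove above that. Point: on its axis, half-way up (22.5 mm above its underside); z is its axis, up to the open end.
- cap_center (a point): Orange plastic dust cap, a solid domed cap standing on its flat foot, dome up: diameter 50 mm, straight side up to 22 mm, 33 mm high in all. Point: on its axis, half-way up (16.5 mm above its foot); z is its axis, up to the dome.
- nut_center (a point): Bright steel hex hub nut lying flat: 36 mm across flats, 41.6 mm across corners, 24 mm high, bore about 20 mm. Point: its centre, half-way up (12 mm above its underside); z is its axis, and its x axis is square to one pair of flats (the others at 60 degrees).
- disc_red: Red disc, 72 mm diameter, fixed on a round black mat of 310 mm diameter (mat top 2 mm above the bench, disc top 4 mm above the bench). The three discs are the corners of a triangle with equal sides of 200 mm about the mat's centre. Origin: centre of the disc's underside, 2 mm above the bench.
- disc_blue: Blue disc, like the red one and fixed on the same mat. Origin: centre of its underside, 2 mm above the bench.
- disc_yellow: Yellow disc, like the red one and fixed on the same mat. Origin: centre of its underside, 2 mm above the bench.
- tin_center (a point): Bystander: plain green grease tin, closed, 60 mm diameter, 38 mm high, standing among the parts. Point: its centre, half-way up.
- driver_mid (a point): Bystander: screwdriver with a black handle, about 200 mm long, lying on the bench beyond the mat. Point: near its middle, 12 mm above the bench; it lies roughly along y.
Things that resemble listed ones, but are neither listed nor needed, are in the scene too. What is meant by the part that bears cap_center is not pink, and is the larger of those in its own colour.

How it is judged:
By the outcome, as a careful person would: the job done as asked, in the order asked, and still so for the second after the job is handed in, with the robot touching nothing.
It also fails if it takes over 96 s, if anything falls off the work surface, if the arm or the gripper's body presses on something with over 40 N, if the wrist force passes 120 N, or if a joint passes its speed limit or range.

## Working session

There is one attempt and no reset: what is moved stays moved. The work goes in short steps, Python scripts to look and compute and a shell command to move; the robot and the scene stay as the last step left them, time stands still between calls to the robot, and variables do not carry over. Pictures are saved under pics/ and viewed, and the job is handed in when it is done.

```bash
mkdir -p pics; cat > h.py <<'E'
import numpy as np, cv2
from plant import sensors, cams, workorder
def K(c):
    f=240/np.tan(np.radians(c["fov_y"])/2)
    return np.array([[f,0,c["cx"]],[0,f,c["cy"]],[0,0,1]])
def snap(name,fn):
    c=cams.capture(name); cv2.imwrite("pics/"+fn,c["image"][:,:,::-1]); return c
def ray(c,uv):
    p=cv2.undistortPoints(np.array(uv,float).reshape(-1,1,2),K(c),np.array(c["D"],float)).reshape(-1,2)
    d=np.c_[p,np.ones(len(p))]@np.array(c["rotation"]).T
    return np.array(c["xyz"],float),d
def onplane(c,uv,z):
    o,d=ray(c,uv); t=(z-o[2])/d[:,2]; return o+d*t[:,None]
E
python3 - <<'E'
from h import *
import pickle
for n in("top","side"):
    c=snap(n,n+"0.png"); pickle.dump(c,open(n+"0.pkl","wb"))
    print(n,{k:v for k,v in c.items() if k!="image"})
print(sensors.get_state())
E
```

```text
top {'fov_y': 49.4661951367938, 'cx': 314.6945602204121, 'cy': 243.2912867346755, 'D': array([-0.06733254,  0.        ,  0.        ,  0.        ,  0.        ]), 'xyz': array([0.43593789, 0.01586504, 1.1693207 ]), 'rotation': array([-1.71269416e+02, -1.28056509e-01, -8.92133441e+01])}
side {'fov_y': 53.0293117660458, 'cx': 326.860719884659, 'cy': 250.52095603290508, 'D': array([0.03203607, 0.        , 0.        , 0.        , 0.        ]), 'xyz': array([0.38138396, 0.80157133, 0.62871526]), 'rotation': array([-125.06259801,   -1.11392604, -165.48163821])}
{'time_s': 0.1, 'joints': array([-5.65450619e+01,  2.05874059e+01,  6.39171756e-01, -1.74480280e-02,
       -7.01346436e+01, -1.65044924e+01]), 'qd': array([ 0.0015128 ,  0.01989791,  0.0540576 ,  0.03302675,  0.07707673,
       -0.0633389 ]), 'joint_torque': array([-1.54879333e-03, -5.84161091e+01,  2.93750238e+01,  7.01553941e+00,
        1.01540811e-02, -5.15859176e-05]), 'tcp_pos': array([ 0.19661541, -0.64528222,  0.22571756]), 'eef_rot': array([  5.31062463,  89.9155142 , 112.2551295 ]), 'contact_force': array([ 0.39496912,  0.0678777 , -0.22959535]), 'moment': array([-0.02075036,  0.05761188,  0.00045473]), 'gripper_width': 0.08780270321335414}
```

View pics/top0.png

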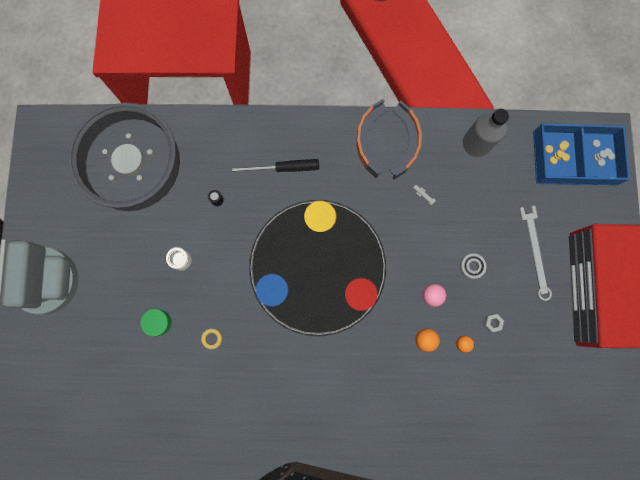

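View pics/side0.png

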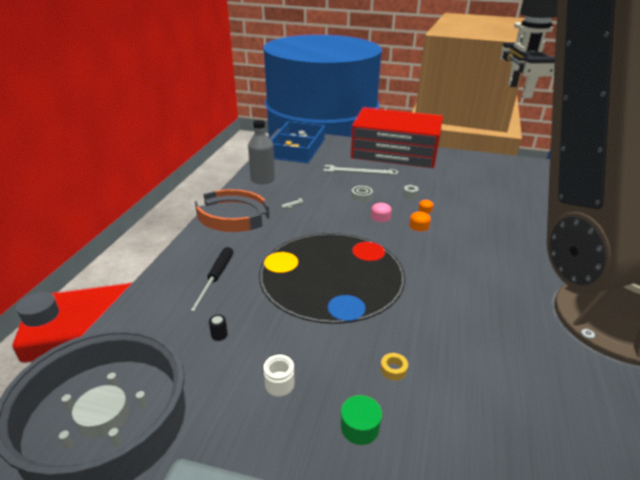

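The top view shows the mat centred near (318,267), with the red disc at (361,294), blue at (272,290) and yellow at (320,216). The parts are the bearing (474,266), nut (495,323), large orange cap (428,340), spacer (211,339), piston (178,258) and tin (155,322). The pink cap at (435,295) and small orange cap at (465,344) are decoys. Next I'll measure positions in both views.

```bash
cat >> h.py <<'E'
from scipy.spatial.transform import Rotation as Ro
def ray(c,uv):
    p=cv2.undistortPoints(np.array(uv,float).reshape(-1,1,2),K(c),np.array(c["D"],float)).reshape(-1,2)
    R=Ro.from_euler('xyz',c["rotation"],degrees=True).as_matrix()
    return np.array(c["xyz"],float),np.c_[p,np.ones(len(p))]@R.T
def proj(c,P):
    R=Ro.from_euler('xyz',c["rotation"],degrees=True).as_matrix()
    P=np.atleast_2d(P).astype(float); rv=cv2.Rodrigues(R.T)[0]; t=-R.T@np.array(c["xyz"],float)
    return cv2.projectPoints(P,rv,t,K(c),np.array(c["D"],float))[0].reshape(-1,2)
def hsvmask(c,lo,hi):
    h=cv2.cvtColor(c["image"],cv2.COLOR_RGB2HSV); return cv2.inRange(h,np.array(lo),np.array(hi))
def blobs(m,amin=60):
    n,l,s,ce=cv2.connectedComponentsWithStats(m); return [(s[i,4],ce[i],l==i) for i in range(1,n) if s[i,4]>=amin]
def circ(P):  # fit circle to xy
    A=np.c_[2*P[:,:2],np.ones(len(P))]; b=(P[:,:2]**2).sum(1); s=np.linalg.lstsq(A,b,rcond=None)[0]
    return s[:2],np.sqrt(s[2]+s[0]**2+s[1]**2)
def contour(mask):
    cs=cv2.findContours(mask.astype(np.uint8),cv2.RETR_EXTERNAL,cv2.CHAIN_APPROX_NONE)[0]
    return max(cs,key=cv2.contourArea).reshape(-1,2).astype(float)
E
python3 - <<'E'
from h import *
import pickle
T=pickle.load(open("top0.pkl","rb"));S=pickle.load(open("side0.pkl","rb"))
print("tcp proj",proj(T,[.197,-.646,.227]),proj(S,[.197,-.646,.227]))
cols={"red":((0,150,100),(4,255,255),.004),"blue":((100,150,60),(120,255,255),.004),"yellow":((22,150,120),(30,255,255),.004),
"green":((55,120,50),(75,255,255),.038),"orange":((8,180,120),(17,255,255),.02),"pink":((150,60,100),(176,255,255),.02),"brass":((17,110,90),(24,220,255),.018)}
for n,(lo,hi,z) in cols.items():
  for nm,c in(("top",T),("side",S)):
    for a,ce,mk in blobs(hsvmask(c,lo,hi),40):
        ct=contour(mk); P=onplane(c,ct,z); cc,r=circ(P)
        if abs(cc[0]-.45)<.4 and abs(cc[1])<.5 and r<.04: print(n,nm,a,ce.round(1),"fit",cc.round(4),"r",r.round(4),"cen",onplane(c,[ce],z)[0].round(4))
E
```

```text
tcp proj [[678.05007705 458.28028681]] [[519.14256565  91.52997305]]
red top 832 [360.7 293.9] fit [ 0.5021 -0.0886] r 0.0353 cen [ 0.502  -0.0886  0.004 ]
red side 520 [368.  250.9] fit [ 0.5032 -0.0886] r 0.037 cen [ 0.5029 -0.0876  0.004 ]
blue top 787 [271.5 289.6] fit [0.5089 0.1108] r 0.0343 cen [0.5088 0.1108 0.004 ]
blue side 768 [346.1 307.3] fit [0.5093 0.1105] r 0.0359 cen [0.5091 0.1116 0.004 ]
yellow top 786 [319.7 216.1] fit [0.678  0.0051] r 0.0354 cen [0.6779 0.0051 0.004 ]
yellow side 569 [281.  261.9] fit [0.6783 0.0053] r 0.0368 cen [0.6781 0.0064 0.004 ]
yellow side 365 [394.  365.2] fit [0.3993 0.2321] r 0.0237 cen [0.3992 0.2318 0.004 ]
green top 649 [155.4 322.2] fit [0.4323 0.3578] r 0.0302 cen [0.4322 0.3578 0.038 ]
green side 1667 [360.5 419. ] fit [0.4308 0.3731] r 0.0353 cen [0.4305 0.3748 0.038 ]
orange top 329 [427.2 340. ] fit [ 0.4023 -0.2328] r 0.0232 cen [ 0.4024 -0.2327  0.02  ]
orange top 169 [464.8 343.6] fit [ 0.3952 -0.3158] r 0.0165 cen [ 0.3953 -0.3156  0.02  ]
pink top 449 [433.7 295.1] fit [ 0.5006 -0.2488] r 0.0255 cen [ 0.5005 -0.2488  0.02  ]
pink side 361 [380.8 211.7] fit [ 0.5004 -0.2435] r 0.0397 cen [ 0.5001 -0.242   0.02  ]
brass top 820 [319.8 215.9] fit [0.6756 0.0051] r 0.0358 cen [0.6754 0.0051 0.018 ]
brass top 199 [211.5 338.4] fit [0.3995 0.2379] r 0.0209 cen [0.3994 0.2381 0.018 ]
brass side 561 [393.8 365.8] fit [0.3989 0.2453] r 0.0257 cen [0.3988 0.246  0.018 ]
```

```bash
python3 - <<'E'
import pickle,cv2,numpy as np
T=pickle.load(open("top0.pkl","rb"))["image"][:,:,::-1];S=pickle.load(open("side0.pkl","rb"))["image"][:,:,::-1]
a=cv2.resize(T[235:365,400:520],None,fx=4,fy=4,interpolation=cv2.INTER_CUBIC)[:500,:400]
a=cv2.resize(T[240:365,410:510],(400,500),interpolation=cv2.INTER_CUBIC)
b=cv2.resize(T[235:360,130:230],(400,500),interpolation=cv2.INTER_CUBIC)
cv2.imwrite("pics/crop_top.png",np.hstack([a,b]))
a=cv2.resize(S[175:235,340:440],(500,300),interpolation=cv2.INTER_CUBIC)
b=cv2.resize(S[345:405,255:415],(800,300),interpolation=cv2.INTER_CUBIC)
cv2.imwrite("pics/crop_side.png",np.vstack([np.pad(a,((0,0),(0,300),(0,0))),b]))
E
```

```text
(no output)
```

View pics/crop_top.png

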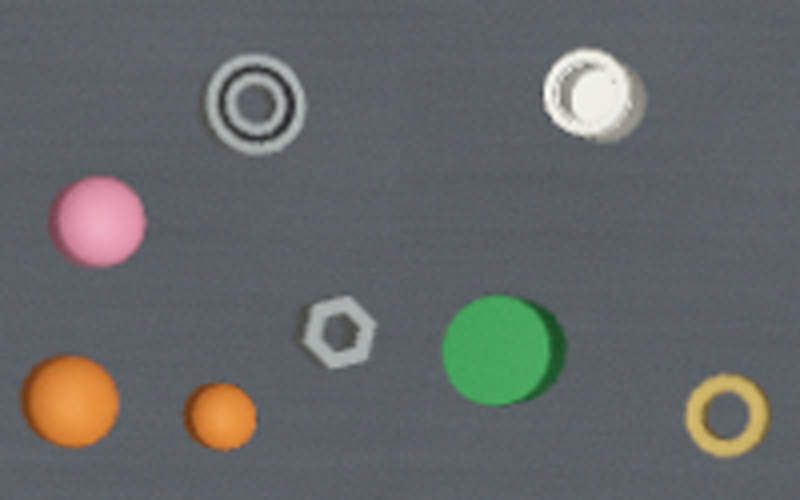

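View pics/crop_side.png

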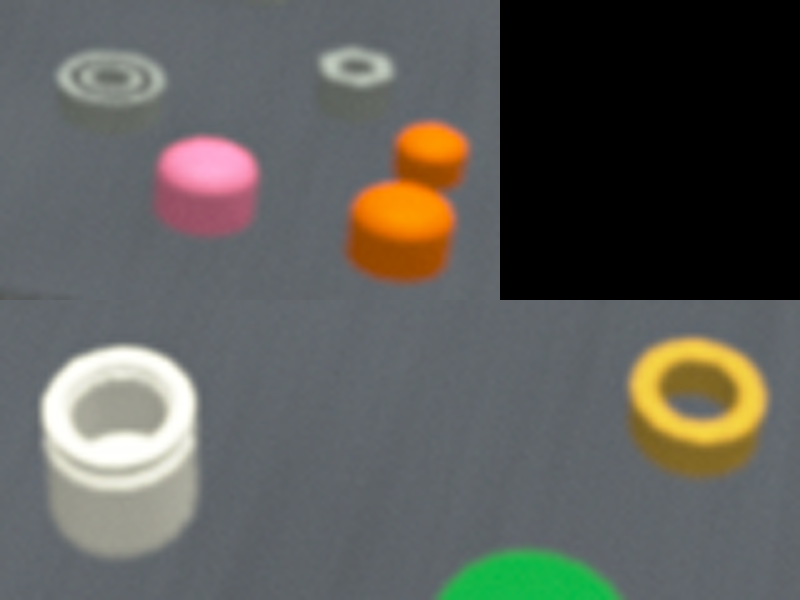

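The discs check out: red to blue is 199.5 mm, and the midpoint to yellow is 172.6 mm against 173.2 mm expected. Next I'll measure the parts more precisely. The crops confirm the bearing, nut, caps, piston and spacer.

```bash
cat >> h.py <<'E'
from scipy.optimize import least_squares
def local_mask(c,box,thr,kind="dist"):
    x0,y0,x1,y1=box; im=cv2.GaussianBlur(c["image"],(3,3),0).astype(float); sub=im[y0:y1,x0:x1]
    bg=np.median(np.r_[sub[0],sub[-1],sub[:,0],sub[:,-1]],axis=0)
    d=np.linalg.norm(sub-bg,axis=2) if kind=="dist" else (sub-bg).min(2) if kind=="bright" else (sub-bg).max(2)
    m=np.zeros(im.shape[:2],np.uint8); m[y0:y1,x0:x1]=(d>thr)*255
    n,l,s,_=cv2.connectedComponentsWithStats(m); 
    k=1+np.argmax(s[1:,4]); return (l==k)
def cylfit(c,mask,r,h,z0=0.,grow=0.5):
    """far half of the silhouette cast on z0+h, near half on z0; circle of known radius"""
    ct=contour(mask); ctr=ct.mean(0); v=ct-ctr; ct=ct+grow*v/np.linalg.norm(v,axis=1)[:,None]
    o=np.array(c["xyz"],float); A=onplane(c,ct,z0+h); B=onplane(c,ct,z0); c0=.5*(A.mean(0)+B.mean(0))[:2]
    for _ in range(4):
        u=c0-o[:2]; u/=np.linalg.norm(u)
        fa=((A[:,:2]-c0)@u)>.35*r; ne=((B[:,:2]-c0)@u)<-.35*r
        P=np.r_[A[fa],B[ne]][:,:2]
        s=least_squares(lambda p:np.linalg.norm(P-p,axis=1)-r,c0,loss="soft_l1",f_scale=.001); c0=s.x
    return c0,np.sqrt(np.mean(s.fun**2)),(circ(P)[1])
E
python3 - <<'E'
from h import *
import pickle
T=pickle.load(open("top0.pkl","rb"));S=pickle.load(open("side0.pkl","rb"))
def go(n,c,nm,m,r,h):
    a,e,rr=cylfit(c,m,r,h); print(n,nm,"c",a.round(4),"rms",round(e*1e3,2),"r",rr.round(4),m.sum())
# top faces only
def face(n,c,nm,m,h):
    ct=contour(m);v=ct-ct.mean(0);ct=ct+.5*v/np.linalg.norm(v,axis=1)[:,None];a,r=circ(onplane(c,ct,h));print(" face",n,nm,a.round(4),"r",r.round(4))
O=lambda c,b,lo,hi:hsvmask(c,lo,hi)[...]
for t in(25,45):
  m=local_mask(T,(452,244,496,288),t,"bright");face("bearing",T,"top",m,.02)
  m=local_mask(T,(478,308,512,338),t,"bright");face("nut",T,"top",m,.024)
m=local_mask(S,(345,178,380,205),40,"bright");face("bearing",S,"side",m,.02)
m=local_mask(S,(398,178,424,198),40,"bright");face("nut",S,"side",m,.024)
for t in(60,90):
  m=local_mask(T,(158,238,200,280),t,"bright");face("piston",T,"top",m,.045)
m=local_mask(T,(158,238,200,280),25,"bright");go("piston",T,"top",m,.0235,.045)
m=local_mask(S,(255,345,305,405),40,"bright");go("piston",S,"side",m,.0235,.045)
def pick(c,lo,hi,near):
    return min(blobs(hsvmask(c,lo,hi),60),key=lambda b:np.hypot(*(b[1]-near)))[2]
m=pick(T,(5,120,60),(17,255,255),(428,340));go("cap",T,"top",m,.025,.022)
m=pick(T,(17,90,50),(26,255,255),(211,339));go("spacer",T,"top",m,.022,.018);face("spacer",T,"top",m,.018)
m=pick(S,(17,90,50),(28,255,255),(394,366));go("spacer",S,"side",m,.022,.018)
m=pick(T,(50,90,40),(80,255,255),(155,322));go("tin",T,"top",m,.030,.038)
m=pick(S,(50,90,40),(80,255,255),(360,418));go("tin",S,"side",m,.030,.038)
# nut angle: corners
m=local_mask(T,(478,308,512,338),40,"bright");ct=contour(m)
P=onplane(T,ct,.024)[:,:2];P=P-P.mean(0)
# 6-fold phase of radius
th=np.arctan2(P[:,1],P[:,0]);r=np.hypot(*P.T);ph=np.angle(np.sum((r-r.mean())*np.exp(6j*th)))/6
print("corner dir",np.degrees(ph)%60,"flat normal",(np.degrees(ph)+30)%60)
print(cv2.approxPolyDP(ct.astype(np.float32).reshape(-1,1,2),2.5,True).reshape(-1,2))
E
```

```text
face bearing top [ 0.5673 -0.3401] r 0.0287
 face nut top [ 0.4412 -0.3819] r 0.0196
 face bearing top [ 0.5673 -0.3399] r 0.0273
 face nut top [ 0.4411 -0.3817] r 0.0182
 face bearing side [ 0.5844 -0.3369] r 0.0119
 face nut side [ 0.4384 -0.3837] r 0.0156
 face piston top [0.5725 0.317 ] r 0.0243
 face piston top [0.5727 0.3174] r 0.0226
piston top c [0.5737 0.3202] rms 0.99 r 0.023 460
piston side c [0.5754 0.3171] rms 1.91 r 0.0216 767
cap top c [ 0.4025 -0.2338] rms 0.72 r 0.0248 446
spacer top c [0.3992 0.2396] rms 0.84 r 0.0215 225
 face spacer top [0.3994 0.2381] r 0.0225
spacer side c [0.399  0.2377] rms 0.62 r 0.0222 582
tin top c [0.4322 0.3629] rms 1.33 r 0.0289 681
tin side c [0.4323 0.3609] rms 0.92 r 0.0292 1727
corner dir 44.09799415550193 flat normal 14.097994155501931
[[496. 314.]
 [489. 316.]
 [487. 321.]
 [492. 331.]
 [501. 329.]
 [503. 322.]]
```

Both views agree to about 2 mm for most parts:

| Part | Position (m) |
|---|---|
| Bearing | (.567, -.340) |
| Spacer | (.399, .238) |
| Piston | (.5735, .317) |
| Cap | (.4025, -.2335) |
| Nut | (.441, -.382), flat normal about 14° |

Two readings look off. The bearing's side-view fit is poor (r 12 mm), so I'm using the top view for it. The piston's side rms is 1.9 mm. Now I'll go to the bearing.

```bash
cat >> h.py <<'E'
def goto(x,y,z,yaw=None):
    s=sensors.get_state(); R=Ro.from_euler('xyz',s["eef_rot"],degrees=True).as_matrix(); p=s["tcp_pos"]
    zy=np.degrees(np.arctan2(R[1,2],R[0,2])); d=R.T@(np.array([x,y,z])-p)*100
    t=0
    if yaw is not None:
        t=-((yaw-zy+90)%180-90)
    print("t",round(s["time_s"],2),"tcp",p.round(4),"jawyaw",round(zy,2),"tilt",R[:,0].round(4),"w",round(s["gripper_width"],4),"j6",s["joints"][5].round(1),"F",s["contact_force"].round(1))
    print(" -> shift cm",d.round(2),"turn",round(t,1))
E
python3 -c "
from h import *
goto(.567,-.340,.18);goto(.567,-.340,.1)"
```

```text
t 0.1 tcp [ 0.1966 -0.6453  0.2257] jawyaw 106.94 tilt [-6.0e-04  1.4e-03 -1.0e+00] w 0.0878 j6 -16.5 F [ 0.4  0.1 -0.2]
 -> shift cm [  4.59 -44.33  18.4 ] turn 0
t 0.1 tcp [ 0.1966 -0.6453  0.2257] jawyaw 106.94 tilt [-6.0e-04  1.4e-03 -1.0e+00] w 0.0878 j6 -16.5 F [ 0.4  0.1 -0.2]
 -> shift cm [ 12.59 -44.33  18.39] turn 0
```

```bash
python3 -m handwheel '[4.6,-44.3,18.4,0, 4.6,-44.3,18.4,0, 4.6,-44.3,18.4,0, 4.6,-44.3,18.4,0, 4.6,-44.3,18.4,0, 4.6,-44.3,18.4,0, 4.6,-44.3,18.4,0, 4.6,-44.3,18.4,0, 12.6,-44.3,18.4,0, 12.6,-44.3,18.4,0]' 7.5 25; python3 -c "
from h import *
goto(.567,-.340,.1);goto(.567,-.340,.004)"
```

```text
time_s: 1.35
tcp_pos: [0.5644, -0.3389, 0.0963]
eef_rot: [50.8, 89.6, 157.7]
contact_force: [-0.8, -0.5, -0.9]
gripper_width: 0.0748
t 1.35 tcp [ 0.5644 -0.3389  0.0963] jawyaw 106.96 tilt [-0.0069  0.0028 -1.    ] w 0.0748 j6 -58.9 F [-0.8 -0.5 -0.9]
 -> shift cm [-0.37 -0.21 -0.18] turn 0
t 1.35 tcp [ 0.5644 -0.3389  0.0963] jawyaw 106.96 tilt [-0.0069  0.0028 -1.    ] w 0.0748 j6 -58.9 F [-0.8 -0.5 -0.9]
 -> shift cm [ 9.23 -0.27 -0.23] turn 0
```

```bash
python3 -c "
from h import *
c=snap('top','t1.png');s=snap('side','s1.png')
goto(.567,-.340,.05);goto(.567,-.340,.004)
im=np.hstack([cv2.resize(c['image'][200:330,400:530],(400,400)),cv2.resize(s['image'][120:230,320:430],(400,400))])
cv2.imwrite('pics/c1.png',im[:,:,::-1])"
```

```text
t 1.45 tcp [ 0.5651 -0.3404  0.0984] jawyaw 106.93 tilt [-0.0049  0.0013 -1.    ] w 0.0751 j6 -58.9 F [ 0.2 -0.7  0.1]
 -> shift cm [ 4.84 -0.21 -0.03] turn 0
t 1.45 tcp [ 0.5651 -0.3404  0.0984] jawyaw 106.93 tilt [-0.0049  0.0013 -1.    ] w 0.0751 j6 -58.9 F [ 0.2 -0.7  0.1]
 -> shift cm [ 9.44 -0.23 -0.04] turn 0
```

View pics/c1.png

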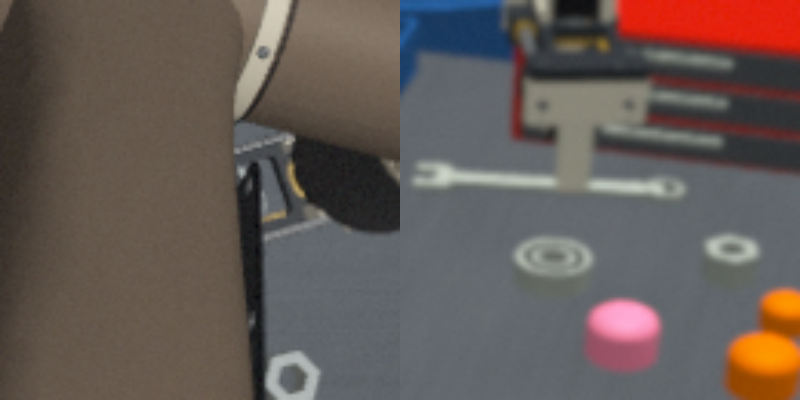

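```bash
python3 -m handwheel '[4.6,-0.2,0,0, 8.8,-0.2,0,0, 9.2,-0.2,0,0, 9.2,-0.2,0,0, 9.2,-0.2,0,0, 9.2,-0.2,0,0, 9.2,-0.2,0,0, 9.2,-0.2,0,0, 9.2,-0.2,0,0, 9.2,-0.2,0,0]' 7.5; python3 -c "
from h import *
s=snap('side','s2.png')
goto(.567,-.340,.004)
cv2.imwrite('pics/c2.png',cv2.resize(s['image'][120:230,320:430],(600,600))[:,:,::-1])"
```

```text
time_s: 2.7
tcp_pos: [0.5687, -0.3399, 0.0085]
eef_rot: [58.5, 90.0, 165.4]
contact_force: [-0.4, -0.6, -0.4]
gripper_width: 0.075
t 2.75 tcp [ 0.5687 -0.3399  0.0085] jawyaw 106.95 tilt [-2.e-04  0.e+00 -1.e+00] w 0.0754 j6 -59.0 F [0.6 0.1 0.2]
 -> shift cm [0.45 0.17 0.04] turn 0
```

View pics/c2.png

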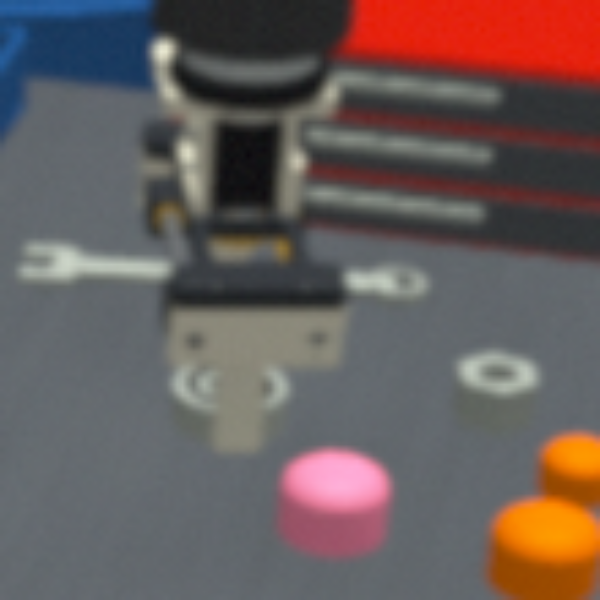

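```bash
python3 -m handwheel '[0.4,0.15,0,0, 0.4,0.15,0,0, 0.4,0.15,0,0, 0.4,0.15,0,0, 0.4,0.15,0,0, 0.4,0.15,0,0, 0.4,0.15,0,0, -2,0.15,0,0, -6,0.15,0,0, -8,0.15,0,0]' 4.5 35; python3 -c "
from h import *
s=snap('side','s3.png')
goto(.5027,-.0886,.09);goto(.5027,-.0886,.03);goto(.5027,-.0886,.009)
cv2.imwrite('pics/c3.png',cv2.resize(s['image'][120:230,320:430],(600,600))[:,:,::-1])"
```

```text
time_s: 4.0
tcp_pos: [0.5683, -0.3408, 0.0909]
eef_rot: [-130.3, 89.8, -23.3]
contact_force: [1.1, -0.2, -1.8]
gripper_width: 0.0554
t 4.05 tcp [ 0.5693 -0.3413  0.0933] jawyaw 106.98 tilt [ 0.0052 -0.0023 -1.    ] w 0.0556 j6 -58.9 F [ 0.7 -0.5  0. ]
 -> shift cm [ 0.24 -1.01 26.11] turn 0
t 4.05 tcp [ 0.5693 -0.3413  0.0933] jawyaw 106.98 tilt [ 0.0052 -0.0023 -1.    ] w 0.0556 j6 -58.9 F [ 0.7 -0.5  0. ]
 -> shift cm [ 6.24 -0.99 26.13] turn 0
t 4.05 tcp [ 0.5693 -0.3413  0.0933] jawyaw 106.98 tilt [ 0.0052 -0.0023 -1.    ] w 0.0556 j6 -58.9 F [ 0.7 -0.5  0. ]
 -> shift cm [ 8.34 -0.98 26.14] turn 0
```

View pics/c3.png

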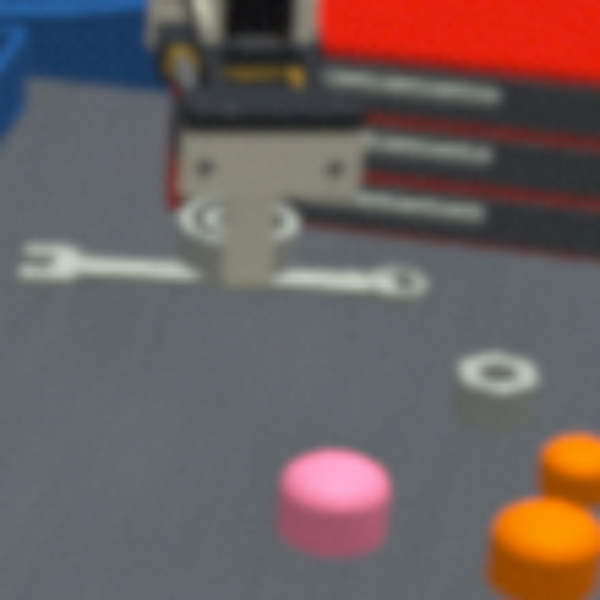

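```bash
python3 -m handwheel '[0.2,-1,26.1,0, 0.2,-1,26.1,0, 0.2,-1,26.1,0, 0.2,-1,26.1,0, 0.2,-1,26.1,0, 6,-1,26.1,0, 6,-1,26.1,0, 6,-1,26.1,0, 6,-1,26.1,0, 6,-1,26.1,0]' ; python3 -c "
from h import *
s=snap('side','s4.png')
goto(.5027,-.0886,.009)
p=sensors.get_state()['tcp_pos']
b=p.copy();b[2]+=.0155
a=np.linspace(0,6.283,41);C=np.c_[b[0]+.028*np.cos(a),b[1]+.028*np.sin(a),0*a+b[2]]
im=s['image'].copy();pts=proj(s,C);
im=cv2.resize(im[180:290,310:420],(600,600))
cv2.polylines(im,[(((pts-[310,180])*600/110)).astype(np.int32)],True,(255,0,255),1)
cv2.imwrite('pics/c4.png',im[:,:,::-1])"
```

```text
time_s: 5.3
tcp_pos: [0.5017, -0.088, 0.0298]
eef_rot: [-97.8, 89.9, 9.1]
contact_force: [0.6, 0.3, -2.0]
gripper_width: 0.0555
t 5.35 tcp [ 0.5015 -0.0879  0.0296] jawyaw 106.92 tilt [ 1.9e-03  3.0e-04 -1.0e+00] w 0.0555 j6 -85.3 F [-0.1  0.3 -2.1]
 -> shift cm [ 2.06 -0.09 -0.1 ] turn 0
```

View pics/c4.png

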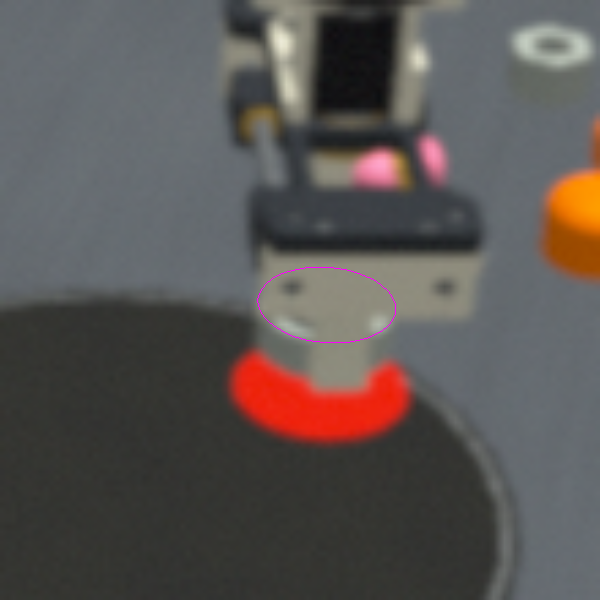

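```bash
python3 -m handwheel '[1,-0.1,-0.1,0, 2.05,-0.1,-0.1,0, 2.05,-0.1,-0.1,0, 2.05,-0.1,-0.1,0, 2.05,-0.1,-0.1,0, 2.05,-0.1,-0.1,0, 2.05,-0.1,-0.1,0, 2.05,-0.1,-0.1,0, 2.05,-0.1,-0.1,0, 2.05,-0.1,-0.1,0]' ; python3 -c "
from h import *
goto(.5027,-.0886,.0085);goto(.399,.238,.08,20)"
```

```text
time_s: 6.6
tcp_pos: [0.5021, -0.0885, 0.0081]
eef_rot: [-84.7, 90.0, 22.3]
contact_force: [-1.0, 0.2, -2.3]
gripper_width: 0.0563
t 6.6 tcp [ 0.5021 -0.0885  0.0081] jawyaw 106.94 tilt [ 1.e-04  0.e+00 -1.e+00] w 0.0563 j6 -85.2 F [-1.   0.2 -2.3]
 -> shift cm [-0.04 -0.05 -0.03] turn 0
t 6.6 tcp [ 0.5021 -0.0885  0.0081] jawyaw 106.94 tilt [ 1.e-04  0.e+00 -1.e+00] w 0.0563 j6 -85.2 F [-1.   0.2 -2.3]
 -> shift cm [-7.19  0.35 34.23] turn 86.9
```

```bash
python3 -m handwheel '[0.1,0,0,0, 0.1,0,0,0, 0.1,0,0,0, 0.1,0,0,0, 0.1,0,0,0, 0.1,0,0,0, -3,0,0,0, -8,0,0,0, -8,0,6,0, -8,0.3,12,0]' 7.5; python3 -c "
from h import *
goto(.399,.238,.08)"
```

```text
time_s: 7.85
tcp_pos: [0.4643, 0.0264, 0.0888]
eef_rot: [-80.5, 89.9, 26.3]
contact_force: [-0.1, 1.3, 0.0]
gripper_width: 0.075
t 7.85 tcp [0.4643 0.0264 0.0888] jawyaw 106.8 tilt [ 1.8e-03  9.0e-04 -1.0e+00] w 0.075 j6 -100.8 F [-0.1  1.3  0. ]
 -> shift cm [ 0.89  0.14 22.15] turn 0
```

```bash
python3 -m handwheel '[0.9,0.1,22.2,0, 0.9,0.1,22.2,0, 0.9,0.1,22.2,0, 0.9,0.1,22.2,0, 4,0.1,22.2,0, 6,0.1,22.2,0, 6,0.1,22.2,0, 6,0.1,22.2,0, 6,0.1,22.2,0, 6,0.1,22.2,0]' 7; python3 -c "
from h import *
s=snap('side','s5.png');t=snap('top','t5.png')
goto(.399,.238,.005)
im=np.hstack([cv2.resize(s['image'][300:410,340:450],(400,400)),cv2.resize(t['image'][210:370,130:290],(400,400))])
cv2.imwrite('pics/c5.png',im[:,:,::-1])
cv2.imwrite('pics/c5b.png',cv2.resize(t['image'][250:330,320:400],(400,400))[:,:,::-1])"
```

```text
time_s: 9.1
tcp_pos: [0.3989, 0.2378, 0.0288]
eef_rot: [-53.2, 89.9, 53.8]
contact_force: [-0.1, 0.1, 0.0]
gripper_width: 0.0699
t 9.2 tcp [0.3988 0.2376 0.0285] jawyaw 106.94 tilt [ 5.e-04  7.e-04 -1.e+00] w 0.0697 j6 -128.3 F [ 0.6  0.1 -1.1]
 -> shift cm [ 2.35 -0.03  0.03] turn 0
```

View pics/c5.png

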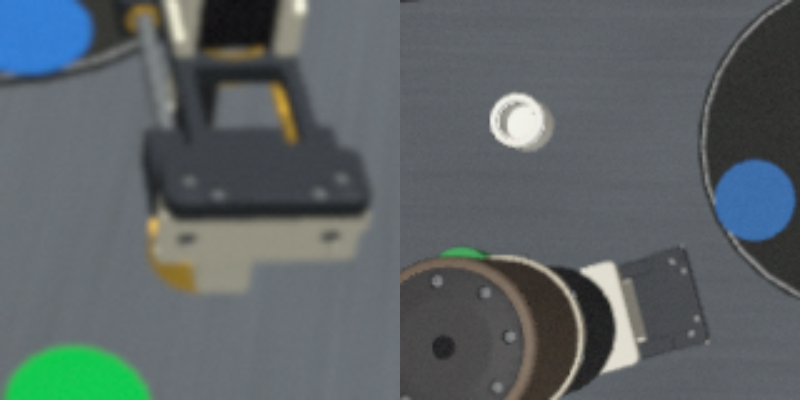

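View pics/c5b.png

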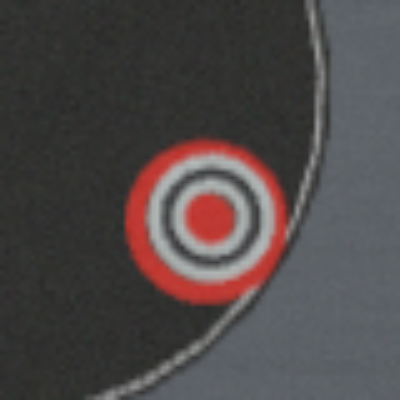

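```bash
cat >> h.py <<'E'
def fit(P,r):
    c0=P[:,:2].mean(0); s=least_squares(lambda p:np.linalg.norm(P[:,:2]-p,axis=1)-r,c0,loss="soft_l1",f_scale=.001); return s.x,np.sqrt(np.mean(s.fun**2))
def grown(m):
    ct=contour(m);v=ct-ct.mean(0);return ct+.5*v/np.linalg.norm(v,axis=1)[:,None]
E
python3 -c "
from h import *
import pickle
T=pickle.load(open('top0.pkl','rb'));S=pickle.load(open('side0.pkl','rb'))
T['image']=cv2.imread('pics/t5.png')[:,:,::-1];
S['image']=cv2.imread('pics/s5.png')[:,:,::-1].copy()
# bearing: bright low-saturation pixels inside box
h=cv2.cvtColor(T['image'],cv2.COLOR_RGB2HSV);m=np.zeros(h.shape[:2],np.uint8);b=(slice(276,312),slice(344,378))
m[b]=((h[b][...,1]<90)&(h[b][...,2]>110)).astype(np.uint8)*255
k=max(blobs(m,20),key=lambda q:q[0])[2];P=onplane(T,grown(k),.024);print('bearing',fit(P,.028),circ(P))
m=hsvmask(T,(0,120,80),(6,255,255));m[:, :340]=0;m[:276]=0;m[312:]=0;m[:,380:]=0
P=onplane(T,grown(m>0),.004);print('red',fit(P,.036),circ(P))
im=S['image'];a=np.linspace(0,6.283,41);st=sensors.get_state()['tcp_pos']
for z in(.018,0):
  p=proj(S,np.c_[.399+.022*np.cos(a),.238+.022*np.sin(a),0*a+z]);p=((p-[340,300])*600/110).astype(np.int32)
  if z: im=cv2.resize(im[300:410,340:450],(600,600))
  cv2.polylines(im,[p],True,(255,0,255),1)
q=proj(S,[st])[0];cv2.circle(im,tuple(((q-[340,300])*600/110).astype(int)),4,(0,255,255),-1)
cv2.imwrite('pics/c6.png',im[:,:,::-1])
"
```

```text
bearing (array([ 0.5026926 , -0.08877686]), np.float64(0.0006730243135213687)) (array([ 0.50267028, -0.08876998]), np.float64(0.02833430071468475))
red (array([ 0.50235283, -0.08863377]), np.float64(0.001231909609758839)) (array([ 0.50229441, -0.08873918]), np.float64(0.037011462157455426))
```

View pics/c6.png

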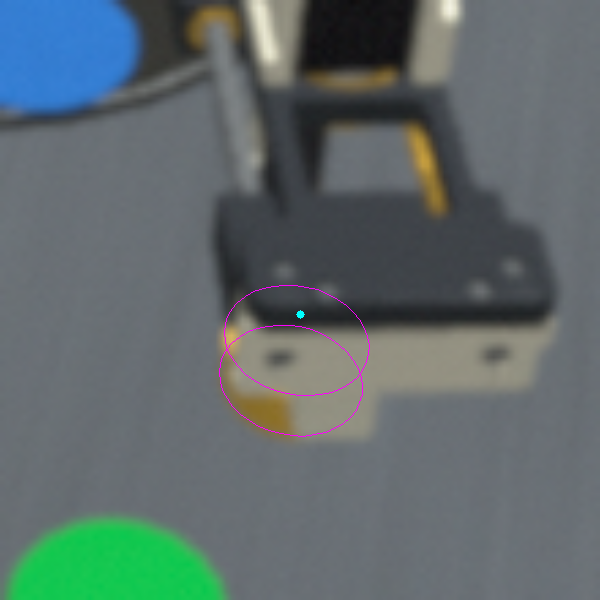

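```bash
python3 -m handwheel '[1.2,0,0,0, 2.3,0,0,0, 2.3,0,0,0, 2.3,0,0,0, 2.3,0,0,0, 2.3,0,0,0, 2.3,0,0,0, 2.3,0,0,0, 2.3,0,0,0, 2.3,0,0,0]' 7; python3 -m handwheel '[0,0,0,0, 0,0,0,0, 0,0,0,0, 0,0,0,0, 0,0,0,0, 0,0,0,0, -3,0,0,0, -8,0,0,0, -10,0,0,0, -10,0,0,0]' 3 25;python3 -c "
from h import *
snap('side','s7.png')
goto(.5025,-.0887,.105);goto(.5025,-.0887,.045)"
```

```text
time_s: 10.45
tcp_pos: [0.3986, 0.2375, 0.0051]
eef_rot: [-55.3, 90.0, 51.7]
contact_force: [0.1, -0.0, -1.2]
gripper_width: 0.0699
time_s: 11.7
tcp_pos: [0.399, 0.2382, 0.1065]
eef_rot: [-51.8, 89.8, 55.2]
contact_force: [-0.3, 0.5, -1.3]
gripper_width: 0.0433
t 11.75 tcp [0.3984 0.2375 0.1053] jawyaw 106.93 tilt [ 4.0e-04  1.1e-03 -1.0e+00] w 0.0428 j6 -128.3 F [ 0.2  0.4 -1.1]
 -> shift cm [ -0.    -0.46 -34.24] turn 0
t 11.75 tcp [0.3984 0.2375 0.1053] jawyaw 106.93 tilt [ 4.0e-04  1.1e-03 -1.0e+00] w 0.0428 j6 -128.3 F [ 0.2  0.4 -1.1]
 -> shift cm [  6.    -0.45 -34.24] turn 0
```

```bash
python3 -m handwheel '[0,-0.45,-34.2,0, 0,-0.45,-34.2,0, 0,-0.45,-34.2,0, 0,-0.45,-34.2,0, 0,-0.45,-34.2,0, 0,-0.45,-34.2,0, 6,-0.45,-34.2,0, 6,-0.45,-34.2,0, 6,-0.45,-34.2,0, 6,-0.45,-34.2,0]' ;python3 -m handwheel '[0,0,0,0, 0,0,0,0, 0,0,0,0, 0,0,0,0, 0,0,0,0, 0,0,0,0, 0,0,0,0, 0,0,0,0, 0,0,0,0, 0,0,0,0]';python3 -c "
from h import *
s=snap('side','s8.png')
goto(.5025,-.0887,.0295)
p=sensors.get_state()['tcp_pos']
im=cv2.resize(s['image'][180:290,310:420],(600,600));a=np.linspace(0,6.283,41)
for z in(.013,-.005):
  q=proj(s,np.c_[p[0]+.022*np.cos(a),p[1]+.022*np.sin(a),0*a+p[2]+z]);q=((q-[310,180])*600/110).astype(np.int32)
  cv2.polylines(im,[q],True,(255,0,255),1)
cv2.imwrite('pics/c8.png',im[:,:,::-1])"
```

```text
time_s: 13.0
tcp_pos: [0.5037, -0.0878, 0.0466]
eef_rot: [-101.9, 89.9, 5.1]
contact_force: [-0.1, 0.3, -0.9]
gripper_width: 0.0429
time_s: 14.25
tcp_pos: [0.5026, -0.0883, 0.0451]
eef_rot: [-2.4, 90.0, 104.5]
contact_force: [-0.0, 0.3, -1.5]
gripper_width: 0.0428
t 14.3 tcp [ 0.5026 -0.0883  0.0451] jawyaw 106.95 tilt [ 0.  0. -1.] w 0.0434 j6 -85.2 F [-0.  -0.9 -1.1]
 -> shift cm [ 1.56  0.02 -0.04] turn 0
```

View pics/c8.png

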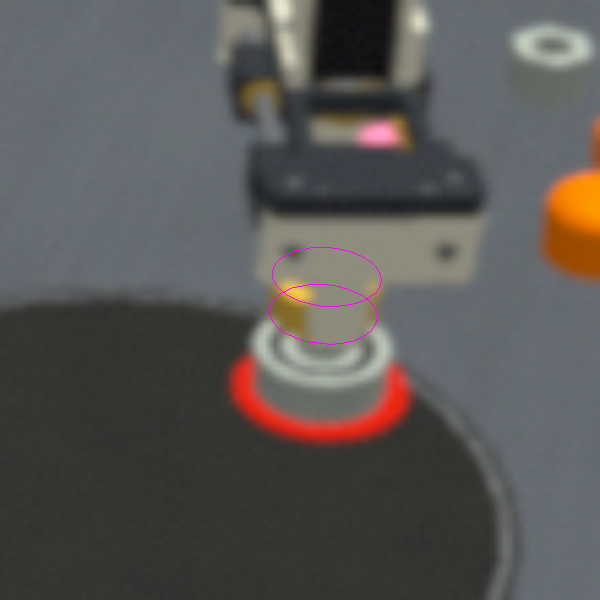

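```bash
python3 -m handwheel '[1,0,0,0, 1.55,0,0,0, 1.55,0,0,0, 1.55,0,0,0, 1.55,0,0,0, 1.55,0,0,0, 1.6,0,0,0, 1.6,0,0,0, 1.6,0,0,0, 1.6,0,0,0]' ;python3 -c "
from h import *
goto(.5025,-.0887,.0295)"
```

```text
time_s: 15.55
tcp_pos: [0.5025, -0.0883, 0.0291]
eef_rot: [44.8, 90.0, 151.8]
contact_force: [0.2, -0.8, -1.2]
gripper_width: 0.0432
t 15.55 tcp [ 0.5025 -0.0883  0.0291] jawyaw 106.95 tilt [-0.  0. -1.] w 0.0432 j6 -85.2 F [ 0.2 -0.8 -1.2]
 -> shift cm [-0.04  0.01 -0.04] turn 0
```

```bash
python3 -m handwheel '[0,0,0,0, 0,0,0,0, 0,0,0,0, 0,0,0,0, 0,0,0,0, -3,0,0,0, -7.5,0,0,0, -7.5,0,6,0, -7.5,0,12,0, -7.5,0,18,0]' 7;python3 -c "
from h import *
goto(.5735,.3172,.09);goto(.5735,.3172,.05)"
```

```text
time_s: 16.8
tcp_pos: [0.4495, 0.0853, 0.1044]
eef_rot: [-76.8, 89.9, 30.1]
contact_force: [0.8, 0.2, -0.9]
gripper_width: 0.07
t 16.8 tcp [0.4495 0.0853 0.1044] jawyaw 106.9 tilt [ 8.e-04  5.e-04 -1.e+00] w 0.07 j6 -108.6 F [ 0.8  0.2 -0.9]
 -> shift cm [  1.46 -18.6   18.58] turn 0
t 16.8 tcp [0.4495 0.0853 0.1044] jawyaw 106.9 tilt [ 8.e-04  5.e-04 -1.e+00] w 0.07 j6 -108.6 F [ 0.8  0.2 -0.9]
 -> shift cm [  5.46 -18.6   18.58] turn 0
```

```bash
python3 -m handwheel '[1.5,-18.6,18.6,0, 1.5,-18.6,18.6,0, 1.5,-18.6,18.6,0, 1.5,-18.6,18.6,0, 1.5,-18.6,18.6,0, 4.5,-18.6,18.6,0, 4.5,-18.6,18.6,0, 4.5,-18.6,18.6,0, 4.5,-18.6,18.6,0, 4.5,-18.6,18.6,0]' 7;python3 -c "
from h import *
s=snap('side','s9.png');t=snap('top','t9.png')
goto(.5735,.3172,.008)
h=cv2.cvtColor(t['image'],cv2.COLOR_RGB2HSV)
m=hsvmask(t,(15,90,70),(28,255,255));m[:270]=0;m[:,:335]=0;m[:,385:]=0
k=max(blobs(m,20),key=lambda q:q[0])[2];P=onplane(t,grown(k),.042);print('spacer',fit(P,.022),circ(P))
im=np.hstack([cv2.resize(t['image'][255:335,320:400],(400,400)),cv2.resize(s['image'][310:420,220:330],(400,400))])
cv2.imwrite('pics/c9.png',im[:,:,::-1])"
```

```text
time_s: 18.05
tcp_pos: [0.5741, 0.3161, 0.0602]
eef_rot: [-63.9, 89.9, 43.1]
contact_force: [-0.4, 0.7, -0.3]
gripper_width: 0.07
t 18.15 tcp [0.574  0.3161 0.0598] jawyaw 106.94 tilt [ 7.e-04  7.e-04 -1.e+00] w 0.0699 j6 -118.9 F [0.1 0.5 1.2]
 -> shift cm [5.18 0.02 0.12] turn 0
spacer (array([ 0.50295107, -0.08834309]), np.float64(0.0006757492145949963)) (array([ 0.50295314, -0.08832451]), np.float64(0.02169038010911314))
```

View pics/c9.png

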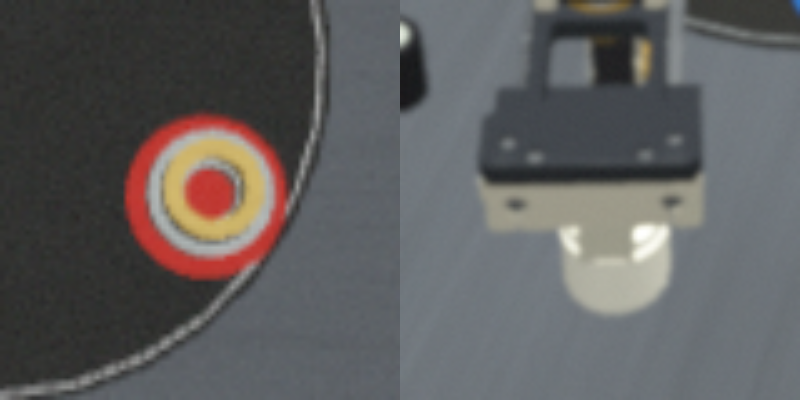

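```bash
python3 -c "
from h import *
import pickle
S=pickle.load(open('side0.pkl','rb'));a=np.linspace(0,6.283,81)
for z in(.0,.03,.045):
  q=proj(S,np.c_[.5735+.0235*np.cos(a),.3172+.0235*np.sin(a),0*a+z]);print(z,q.min(0),q.max(0))
  q=proj(S,[[.5735,.3172,z],[.5785,.3172,z]]);print(q[1]-q[0])
im=S['image'].astype(int)
for v in (368,375,382): print(v,im[v,255:305,1])
print([im[y,279,1] for y in range(345,405)])
"
```

```text
0.0 [265.03491662 372.41751263] [294.10842132 395.70240285]
[-2.91758101 -0.65312362]
0.03 [264.03467309 359.9804117 ] [293.75396519 383.13037291]
[-2.98113015 -0.65151735]
0.045 [263.51669794 353.56046897] [293.57027141 376.63108583]
[-3.01400391 -0.65046093]
368 [105 107 104 107 105 107 107 115 181 247 255 254 254 240 202 173 167 166
 164 164 159 158 157 158 158 157 158 156 156 155 155 152 167 217 248 254
 255 251 212 141 107 103 103 106 102 105 103 101 100 101]
375 [106 106 108 105 105 104 102 107 125 169 203 205 202 221 240 251 253 254
 254 254 254 254 254 254 254 254 254 254 254 254 252 246 232 217 217 229
 230 212 173 131 109 101 102 101 102  98 100 101 101 102]
382 [106 105 104 105 105 108 107 106 109 120 138 149 150 152 156 163 170 183
 196 208 214 215 217 218 220 217 211 201 188 179 173 168 163 165 166 168
 168 171 160 134 110 100 101 100 100 100 101  99 103 101]
[np.int64(104), np.int64(101), np.int64(103), np.int64(102), np.int64(103), np.int64(103), np.int64(103), np.int64(102), np.int64(119), np.int64(197), np.int64(251), np.int64(254), np.int64(243), np.int64(226), np.int64(233), np.int64(218), np.int64(174), np.int64(158), np.int64(154), np.int64(156), np.int64(158), np.int64(157), np.int64(157), np.int64(158), np.int64(157), np.int64(163), np.int64(209), np.int64(250), np.int64(255), np.int64(254), np.int64(254), np.int64(255), np.int64(247), np.int64(210), np.int64(183), np.int64(216), np.int64(233), np.int64(220), np.int64(176), np.int64(157), np.int64(154), np.int64(155), np.int64(155), np.int64(157), np.int64(156), np.int64(156), np.int64(156), np.int64(155), np.int64(157), np.int64(154), np.int64(145), np.int64(127), np.int64(109), np.int64(101), np.int64(103), np.int64(101), np.int64(102), np.int64(103), np.int64(101), np.int64(101)]
```

```bash
python3 -m handwheel '[2.5,0,0.1,0, 5.1,0,0.1,0, 5.1,0,0.1,0, 5.1,0,0.1,0, 5.1,0,0.1,0, 5.1,0,0.1,0, 5.1,0,0.1,0, 5.1,0,0.1,0, 5.1,0,0.1,0, 5.1,0,0.1,0]' 7; python3 -m handwheel '[0,0,0,0, 0,0,0,0, 0,0,0,0, 0,0,0,0, 0,0,0,0, 0,0,0,0, -3,0,0,0, -7,0,0,0, -7,0,0,0, -7,0,0,0]' 3 20;python3 -c "
from h import *
goto(.5090,.1109,.08);goto(.5090,.1109,.035)"
```

```text
time_s: 19.4
tcp_pos: [0.5735, 0.317, 0.008]
eef_rot: [115.1, 90.0, -138.0]
contact_force: [-0.1, -0.6, 0.2]
gripper_width: 0.0701
time_s: 20.65
tcp_pos: [0.573, 0.3166, 0.0776]
eef_rot: [85.9, 90.0, -167.2]
contact_force: [-0.8, -0.0, -1.9]
gripper_width: 0.0463
t 20.65 tcp [0.573  0.3166 0.0776] jawyaw 106.92 tilt [-8.e-04 -2.e-04 -1.e+00] w 0.0463 j6 -119.0 F [-0.8 -0.  -1.9]
 -> shift cm [ -0.23  12.11 -17.82] turn 0
t 20.65 tcp [0.573  0.3166 0.0776] jawyaw 106.92 tilt [-8.e-04 -2.e-04 -1.e+00] w 0.0463 j6 -119.0 F [-0.8 -0.  -1.9]
 -> shift cm [  4.27  12.1  -17.82] turn 0
```

```bash
python3 -m handwheel '[-0.2,12.1,-17.8,0, -0.2,12.1,-17.8,0, -0.2,12.1,-17.8,0, -0.2,12.1,-17.8,0, 4.2,12.1,-17.8,0, 4.2,12.1,-17.8,0, 4.2,12.1,-17.8,0, 4.2,12.1,-17.8,0, 4.2,12.1,-17.8,0, 4.2,12.1,-17.8,0]' ;python3 -c "
from h import *
s=snap('side','s10.png')
goto(.5090,.1108,.0125)
p=sensors.get_state()['tcp_pos']
im=cv2.resize(s['image'][240:350,290:400],(600,600));a=np.linspace(0,6.283,41)
for z in(.037,-.008):
  q=proj(s,np.c_[p[0]+.0235*np.cos(a),p[1]+.0235*np.sin(a),0*a+p[2]+z]);q=((q-[290,240])*600/110).astype(np.int32)
  cv2.polylines(im,[q],True,(255,0,255),1)
cv2.imwrite('pics/c10.png',im[:,:,::-1])"
```

```text
time_s: 21.9
tcp_pos: [0.5099, 0.1117, 0.0366]
eef_rot: [-74.0, 89.9, 33.0]
contact_force: [-0.2, -1.1, -2.0]
gripper_width: 0.0461
t 21.95 tcp [0.5098 0.1117 0.0365] jawyaw 106.96 tilt [ 6.e-04  4.e-04 -1.e+00] w 0.0461 j6 -107.0 F [ 0.6  0.3 -2.1]
 -> shift cm [ 2.4   0.1  -0.06] turn 0
```

View pics/c10.png

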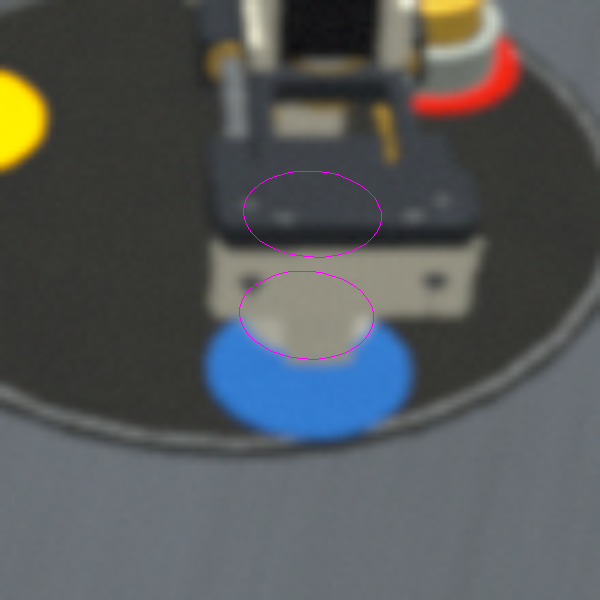

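```bash
python3 -m handwheel '[1.2,0.05,-0.05,0, 2.4,0.05,-0.05,0, 2.4,0.05,-0.05,0, 2.4,0.05,-0.05,0, 2.4,0.05,-0.05,0, 2.4,0.05,-0.05,0, 2.4,0.05,-0.05,0, 2.4,0.05,-0.05,0, 2.4,0.05,-0.05,0, 2.4,0.05,-0.05,0]' ;python3 -c "
from h import *
goto(.5090,.1108,.0122)"
```

```text
time_s: 23.2
tcp_pos: [0.5093, 0.1108, 0.0121]
eef_rot: [-87.5, 90.0, 19.4]
contact_force: [-0.7, -0.1, -1.6]
gripper_width: 0.0464
t 23.2 tcp [0.5093 0.1108 0.0121] jawyaw 106.95 tilt [ 1.e-04  0.e+00 -1.e+00] w 0.0464 j6 -106.9 F [-0.7 -0.1 -1.6]
 -> shift cm [-0.01  0.03  0.01] turn 0
```

```bash
python3 -m handwheel '[0,0,0,0, 0,0,0,0, 0,0,0,0, 0,0,0,0, 0,0,0,0, -3,0,0,0, -8,0,0,0, -10,0,0,0, -10,0,-3,10, -10,2,-9,20]' 6.8;python3 -c "
from h import *
goto(.4025,-.2336,.10,40);goto(.4025,-.2336,.055,40)"
```

```text
time_s: 24.45
tcp_pos: [0.5176, 0.0202, 0.1127]
eef_rot: [-69.3, 89.9, 17.5]
contact_force: [1.0, -0.1, 0.7]
gripper_width: 0.0679
t 24.45 tcp [0.5176 0.0202 0.1127] jawyaw 86.82 tilt [ 2.e-03  6.e-04 -1.e+00] w 0.0679 j6 -117.2 F [ 1.  -0.1  0.7]
 -> shift cm [  1.23  10.09 -25.98] turn 46.8
t 24.45 tcp [0.5176 0.0202 0.1127] jawyaw 86.82 tilt [ 2.e-03  6.e-04 -1.e+00] w 0.0679 j6 -117.2 F [ 1.  -0.1  0.7]
 -> shift cm [  5.73  10.1  -25.98] turn 46.8
```

```bash
python3 -m handwheel '[1.2,10.1,-26,10, 1.2,10.1,-26,20, 1.2,10.1,-26,30, 1.2,10.1,-26,40, 1.2,10.1,-26,46.8, 1.2,10.1,-26,46.8, 5.5,10.1,-26,46.8, 5.5,10.1,-26,46.8, 5.5,10.1,-26,46.8, 5.5,10.1,-26,46.8]' 6.8;python3 -c "
from h import *
s=snap('side','s11.png');t=snap('top','t11.png')
goto(.4025,-.2336,.004,40)
im=np.hstack([cv2.resize(t['image'][255:355,250:350],(400,400)),cv2.resize(s['image'][165:245,375:455],(400,400))])
cv2.imwrite('pics/c11.png',im[:,:,::-1])
a=np.linspace(0,6.283,81)
for z in(0,.022):
  q=proj(s,np.c_[.4025+.025*np.cos(a),-.2336+.025*np.sin(a),0*a+z]);print(z,q.min(0),q.max(0))
"
```

```text
time_s: 25.7
tcp_pos: [0.4028, -0.2345, 0.0583]
eef_rot: [-52.0, 89.9, -11.8]
contact_force: [-0.4, 0.1, 0.2]
gripper_width: 0.0677
t 25.8 tcp [ 0.4026 -0.2345  0.0581] jawyaw 40.19 tilt [ 1.9e-03 -3.0e-04 -1.0e+00] w 0.0681 j6 -133.9 F [-0.4 -0.4  0.1]
 -> shift cm [5.41 0.08 0.05] turn 0.2
0 [408.56263923 220.73161068] [429.07037913 231.53313073]
0.022 [409.62004239 213.1635157 ] [430.35736897 223.81715448]
```

View pics/c11.png

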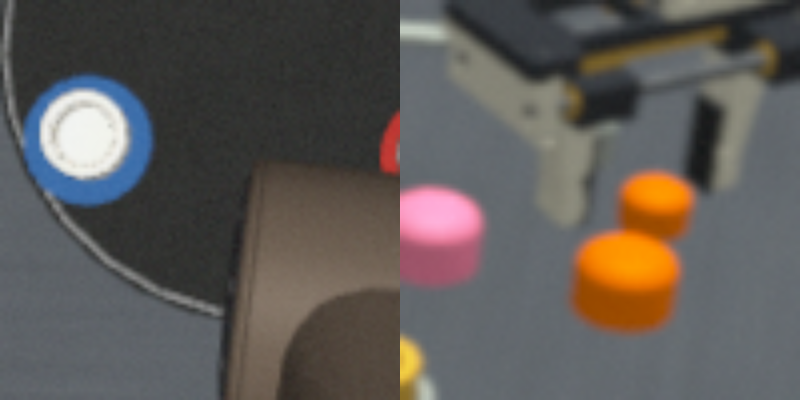

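```bash
python3 -c "
from h import *
import pickle
S=pickle.load(open('side0.pkl','rb'))
d=S['image'].astype(int);d=d[...,0]-d[...,2]
for v in(220,224,228):print(v,d[v,403:440])
print([d[v,420] for v in range(205,240)])"
```

```text
220 [-10 -11 -11 -11 -10   2  42 100 157 178 197 216 226 235 240 244 247 248
 249 250 250 249 247 246 243 237 212 111  33  -7 -12 -11 -10 -11 -11  -9
 -11]
224 [-10 -11 -11 -10  -3  22  66 116 146 148 149 149 150 150 150 151 154 156
 158 157 159 162 160 162 166 151  94  38  -1 -10 -10 -12 -10 -10 -11  -9
 -12]
228 [ -9 -11  -9  -9 -11  -9   5  33  68 102 128 147 149 152 152 152 153 152
 153 152 156 155 159 158 126  83  36   1  -9 -11 -11 -11 -11 -11 -11 -10
 -10]
[np.int64(179), np.int64(157), np.int64(148), np.int64(146), np.int64(142), np.int64(137), np.int64(214), np.int64(252), np.int64(254), np.int64(254), np.int64(253), np.int64(253), np.int64(253), np.int64(253), np.int64(252), np.int64(248), np.int64(238), np.int64(215), np.int64(178), np.int64(156), np.int64(152), np.int64(153), np.int64(152), np.int64(152), np.int64(153), np.int64(119), np.int64(61), np.int64(11), np.int64(-9), np.int64(-11), np.int64(-11), np.int64(-10), np.int64(-9), np.int64(-10), np.int64(-10)]
```

```bash
python3 -m handwheel '[2.7,0,0,0, 5.3,0,0,0, 5.3,0,0,0, 5.3,0,0,0, 5.3,0,0,0, 5.3,0,0,0, 5.3,0,0,0, 5.3,0,0,0, 5.3,0,0,0, 5.3,0,0,0]' 6.8; python3 -m handwheel '[0,0,0,0, 0,0,0,0, 0,0,0,0, 0,0,0,0, 0,0,0,0, 0,0,0,0, -3,0,0,0, -8,0,0,0, -11,0,0,0, -11,0,0,0]' 3 20;python3 -c "
from h import *
s=snap('side','s12.png')
goto(.678,.005,.11,106);goto(.678,.005,.035,106)
p=sensors.get_state()['tcp_pos'];u,v=proj(s,[p])[0].astype(int);u0=u-50;v0=v-50
im=cv2.resize(s['image'][v0:v0+100,u0:u0+100],(600,600));a=np.linspace(0,6.283,41)
for z in(.018,-.004):
  q=proj(s,np.c_[p[0]+.025*np.cos(a),p[1]+.025*np.sin(a),0*a+p[2]+z]);q=((q-[u0,v0])*6).astype(np.int32)
  cv2.polylines(im,[q],True,(255,0,255),1)
cv2.imwrite('pics/c12.png',im[:,:,::-1])"
```

```text
time_s: 27.05
tcp_pos: [0.4017, -0.2346, 0.004]
eef_rot: [131.6, 90.0, 171.8]
contact_force: [-0.2, -1.0, -0.6]
gripper_width: 0.0679
time_s: 28.3
tcp_pos: [0.4033, -0.2349, 0.1165]
eef_rot: [-49.5, 89.7, -9.3]
contact_force: [-0.0, -0.1, -0.7]
gripper_width: 0.0497
t 28.35 tcp [ 0.4022 -0.2346  0.1149] jawyaw 40.14 tilt [ 2.5e-03 -1.0e-04 -1.0e+00] w 0.0496 j6 -133.9 F [ 0.2 -0.3 -0.5]
 -> shift cm [ 0.55  0.54 36.53] turn -65.9
t 28.35 tcp [ 0.4022 -0.2346  0.1149] jawyaw 40.14 tilt [ 2.5e-03 -1.0e-04 -1.0e+00] w 0.0496 j6 -133.9 F [ 0.2 -0.3 -0.5]
 -> shift cm [ 8.05  0.55 36.52] turn -65.9
```

View pics/c12.png

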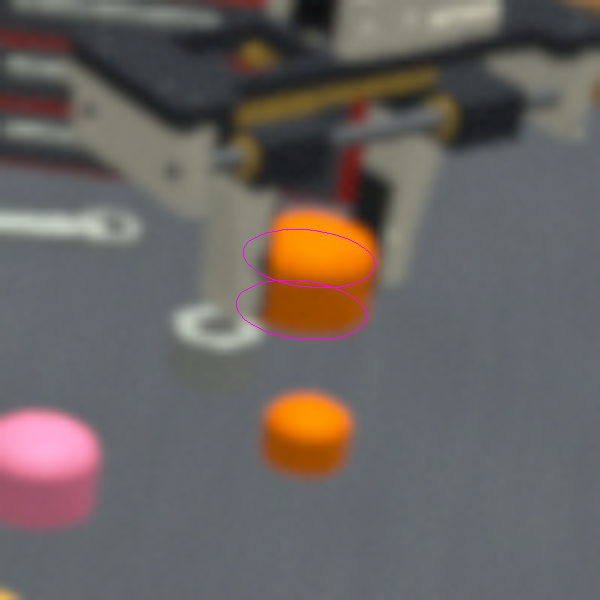

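```bash
python3 -m handwheel '[0.5,0.5,36.5,0, 0.5,0.5,36.5,0, 0.5,0.5,36.5,0, 0.5,0.5,36.5,0, 0.5,0.5,36.5,0, 0.5,0.5,36.5,0, 4,0.5,36.5,0, 7.5,0.5,36.5,0, 7.5,0.5,36.5,0, 7.5,0.5,36.5,0]';python3 -m handwheel '[0,0,0,0, 0,0,0,0, 0,0,0,0, 0,0,0,0, 0,0,0,0, 0,0,0,0, 0,0,0,0, 0,0,0,0, 0,0,0,0, 0,0,0,0]'; python3 -c "
from h import *
s=snap('side','s13.png')
goto(.678,.005,.0085)
p=sensors.get_state()['tcp_pos'];u,v=proj(s,[p])[0].astype(int);u0=u-50;v0=v-50
im=cv2.resize(s['image'][v0:v0+100,u0:u0+100],(600,600));a=np.linspace(0,6.283,41)
for z in(.018,-.004):
  q=proj(s,np.c_[p[0]+.025*np.cos(a),p[1]+.025*np.sin(a),0*a+p[2]+z]);q=((q-[u0,v0])*6).astype(np.int32)
  cv2.polylines(im,[q],True,(255,0,255),1)
cv2.imwrite('pics/c13.png',im[:,:,::-1])"
```

```text
time_s: 29.6
tcp_pos: [0.6778, 0.0043, 0.0393]
eef_rot: [-146.9, 90.0, -106.7]
contact_force: [0.3, 0.4, 0.5]
gripper_width: 0.0495
time_s: 30.85
tcp_pos: [0.6775, 0.0046, 0.0391]
eef_rot: [53.8, 90.0, 94.0]
contact_force: [-0.2, 0.4, -0.8]
gripper_width: 0.0496
t 30.9 tcp [0.6775 0.0045 0.0391] jawyaw 40.15 tilt [ 0.  0. -1.] w 0.0495 j6 -156.7 F [ 0.  -1.1 -0.4]
 -> shift cm [3.06 0.01 0.07] turn 0
```

View pics/c13.png

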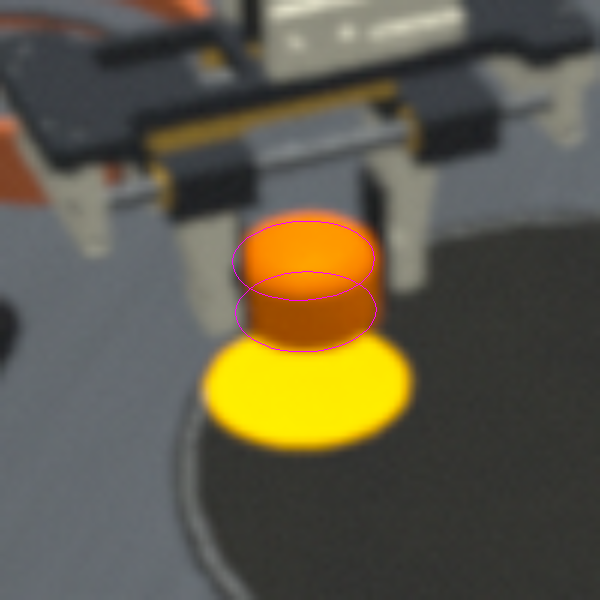

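```bash
python3 -c "
from h import *
import pickle
S=pickle.load(open('side0.pkl','rb'));S['image']=cv2.imread('pics/s13.png')[:,:,::-1].copy()
p=np.array([.6775,.0045,.0391])
m=hsvmask(S,(4,140,60),(19,255,255));u,v=proj(S,[p])[0];bb=blobs(m,60);k=min(bb,key=lambda b:np.hypot(*(b[1]-[u,v])))
print(k[0],k[1]);
for z0 in(.0351,):
  print(cylfit(S,k[2],.025,.022,z0))
ct=grown(k[2]);q=onplane(S,ct,p[2]-.004)
# foot front edge & left/right extents
print(ct.min(0),ct.max(0))
a=np.linspace(0,6.283,181)
for z in(.018,.007,-.004):
  q=proj(S,np.c_[p[0]+.025*np.cos(a),p[1]+.025*np.sin(a),0*a+p[2]+z]);print(z,q.min(0),q.max(0))
# same for top view of cap before: and side of cap before
S0=pickle.load(open('side0.pkl','rb'));m=hsvmask(S0,(4,140,60),(19,255,255));
for b in blobs(m,60):
  if abs(b[1][0]-420)<12 and abs(b[1][1]-215)<20:
    ct=grown(b[2]);sel=ct[ct[:,1]>219];print('s0',ct.min(0),ct.max(0))
    B=onplane(S0,ct[ct[:,1]>226],0);print('foot fit',fit(B,.025))
# disc yellow now
m=hsvmask(S,(25,150,120),(34,255,255));b=max(blobs(m,60),key=lambda b:b[0]);ct=grown(b[2]);c=ct[ct[:,1]>v+15];print('disc',fit(onplane(S,c,.004),.036))
"

```

```text
472 [281.62076271 244.25      ]
(array([ 0.67789708, -0.00088906]), np.float64(0.0022688502376140072), np.float64(0.026970506862446755))
[269.50026603 232.50031706] [293.49972508 255.4996362 ]
0.018 [268.76393542 234.8495953 ] [292.47219328 248.04604744]
0.007 [269.02262693 239.0839883 ] [292.58383624 252.36945314]
-0.004 [269.27785093 243.26737216] [292.69394296 256.63887677]
s0 [409.50070335 199.50003218] [432.40488767 230.49996446]
foot fit (array([ 0.40318481, -0.23724936]), np.float64(0.0010854557199027007))
disc (array([0.67967416, 0.00379394]), np.float64(0.0009463391038069027))
```

```bash
python3 -m handwheel '[1.5,0,0.05,0, 3.05,0,0.05,0, 3.05,0,0.05,0, 3.05,0,0.05,0, 3.05,0,0.05,0, 3.05,0,0.05,0, 3.05,0,0.05,0, 3.05,0,0.05,0, 3.05,0,0.05,0, 3.05,0,0.05,0]' ;python3 -c "
from h import *
goto(.678,.005,.008)"
```

```text
time_s: 32.15
tcp_pos: [0.6779, 0.0049, 0.0086]
eef_rot: [-5.7, 90.0, 34.5]
contact_force: [0.3, -0.0, -0.7]
gripper_width: 0.0496
t 32.15 tcp [0.6779 0.0049 0.0086] jawyaw 40.15 tilt [ 0.  0. -1.] w 0.0496 j6 -156.7 F [ 0.3 -0.  -0.7]
 -> shift cm [0.06 0.   0.02] turn 0
```

```bash
python3 -m handwheel '[0.05,0,0,0, 0.05,0,0,0, 0.05,0,0,0, 0.05,0,0,0, 0.05,0,0,0, -3,0,0,0, -8,0,0,0, -10,0,0,0, -10,0,-6,8, -10,0,-12,16]' 6.8;python3 -c "
from h import *
goto(.4412,-.3818,.10,14);goto(.4412,-.3818,.045,14)"
```

```text
time_s: 33.4
tcp_pos: [0.5851, -0.073, 0.1086]
eef_rot: [-4.3, 90.0, 19.6]
contact_force: [-0.5, -0.7, -0.3]
gripper_width: 0.0683
t 33.4 tcp [ 0.5851 -0.073   0.1086] jawyaw 23.94 tilt [ 4.e-04  2.e-04 -1.e+00] w 0.0683 j6 -167.9 F [-0.5 -0.7 -0.3]
 -> shift cm [  0.85 -22.38 -25.69] turn 9.9
t 33.4 tcp [ 0.5851 -0.073   0.1086] jawyaw 23.94 tilt [ 4.e-04  2.e-04 -1.e+00] w 0.0683 j6 -167.9 F [-0.5 -0.7 -0.3]
 -> shift cm [  6.35 -22.38 -25.69] turn 9.9
```

```bash
python3 -m handwheel '[0.8,-22.4,-25.7,0, 0.8,-22.4,-25.7,0, 0.8,-22.4,-25.7,0, 0.8,-22.4,-25.7,0, 0.8,-22.4,-25.7,4, 0.8,-22.4,-25.7,9.9, 6.2,-22.4,-25.7,9.9, 6.2,-22.4,-25.7,9.9, 6.2,-22.4,-25.7,9.9, 6.2,-22.4,-25.7,9.9]' 6.2;python3 -c "
from h import *
import pickle
s=snap('side','s14.png');t=snap('top','t14.png')
pickle.dump(t,open('t14.pkl','wb'));pickle.dump(s,open('s14.pkl','wb'))
goto(.4412,-.3818,.004,14)
im=np.hstack([cv2.resize(t['image'][180:340,240:400],(400,400)),cv2.resize(s['image'][225:325,250:350],(400,400))])
cv2.imwrite('pics/c14.png',im[:,:,::-1])
cv2.imwrite('pics/c14b.png',cv2.resize(s['image'][140:230,350:440],(600,600))[:,:,::-1])"
```

```text
time_s: 34.65
tcp_pos: [0.4448, -0.3822, 0.0485]
eef_rot: [-42.7, 89.8, -28.4]
contact_force: [-0.5, -0.0, -0.8]
gripper_width: 0.0618
t 34.75 tcp [ 0.4444 -0.3821  0.0482] jawyaw 14.31 tilt [ 0.0023 -0.0011 -1.    ] w 0.062 j6 -144.1 F [ 0.9 -0.4  0.3]
 -> shift cm [ 4.42  0.11 -0.31] turn 0.3
```

View pics/c14.png

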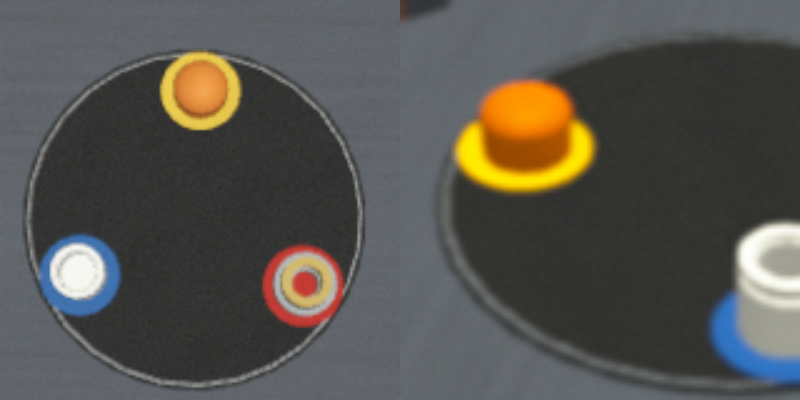

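View pics/c14b.png

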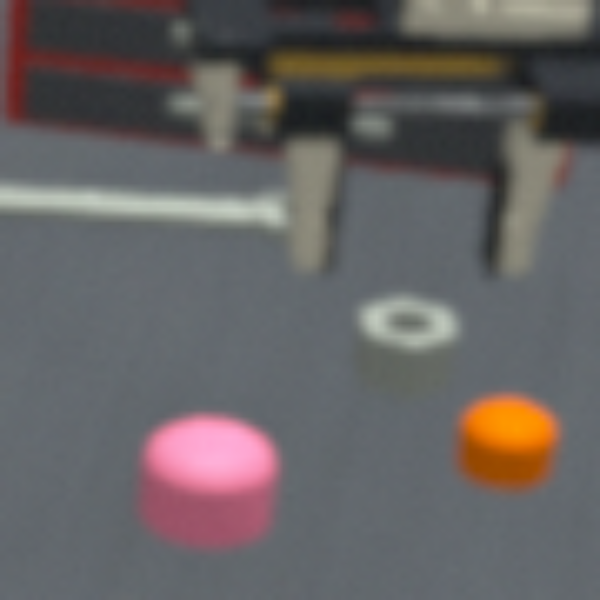

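Cap, piston and the bearing with its spacer are all on their discs. Nut and fingers look aligned. I'll measure the placed parts and the nut from this picture.

```bash
cat > m.py <<'E'
from h import *
import pickle
def meas(T,S):
    u=lambda c,P:proj(c,[P])[0]
    def near(c,lo,hi,P,amin=30):
        q=u(c,P); return min(blobs(hsvmask(c,lo,hi),amin),key=lambda b:np.hypot(*(b[1]-q)))[2]
    try:
        # side: yellow disc by visible lower rim, cap by silhouette
        y=near(S,(25,130,100),(34,255,255),(.678,.005,.004)); ct=grown(y)
        P=onplane(S,ct,.004); sel=np.linalg.norm(P[:,:2]-[.678,.005],axis=1)>.032
        print("yellow side",fit(P[sel],.036))
        m=near(S,(3,140,60),(21,255,255),(.678,.005,.02)); print("cap side",cylfit(S,m,.025,.022,.004),m.sum())
    except Exception as e: print(e)
    if T is not None:
        y=near(T,(20,90,90),(32,255,255),(.678,.005,.004)); P=onplane(T,grown(y),.004); print("yellow top",fit(P,.036),circ(P)[1])
        m=near(T,(3,90,60),(18,255,255),(.678,.005,.02)); print("cap top",cylfit(T,m,.025,.022,.004),m.sum())
        b=near(T,(98,120,60),(122,255,255),(.509,.111,.004)); P=onplane(T,grown(b),.004); print("blue top",fit(P,.036),circ(P)[1])
        w=near(T,(0,0,150),(179,70,255),(.509,.111,.03)); P=onplane(T,grown(w),.049); print("piston rim top",fit(P,.0235),circ(P)[1])
        r=near(T,(0,120,80),(6,255,255),(.5025,-.0887,.004)); P=onplane(T,grown(r),.004); print("red top",fit(P,.036),circ(P)[1])
        k=near(T,(15,90,70),(28,255,255),(.5025,-.0887,.042)); P=onplane(T,grown(k),.042); print("spacer top",fit(P,.022),circ(P)[1])
E
python3 -c "
from m import *
T=pickle.load(open('t14.pkl','rb'));S=pickle.load(open('s14.pkl','rb'));meas(T,S)
d=T['image'].astype(int)
print(T['image'][210:222,308:332,1])
S0=pickle.load(open('side0.pkl','rb'));
m=local_mask(S0,(396,176,426,204),22,'bright');ct=grown(m);P=onplane(S0,ct,.024);print('nut side',P.mean(0),P.min(0),P.max(0),m.sum())
T0=pickle.load(open('top0.pkl','rb'))
m=local_mask(T0,(478,308,512,338),40,'bright');ct=grown(m);P=onplane(T0,ct,.024);print('nut top',P.mean(0),P.min(0),P.max(0))
"

```

```text
yellow side (array([0.67968366, 0.00345834]), np.float64(0.0011953303095870364))
cap side (array([6.78772919e-01, 3.77757976e-04]), np.float64(0.003051671020603641), np.float64(0.02770795916167505)) 486
yellow top (array([0.67853002, 0.00510157]), np.float64(0.001681053262792085)) 0.03749845106151982
cap top (array([0.67735306, 0.00499464]), np.float64(0.001044528338527608), np.float64(0.02418710082766475)) 390
blue top (array([0.50887698, 0.11070708]), np.float64(0.0008238121697234915)) 0.03644764747151762
piston rim top (array([0.50937564, 0.10899624]), np.float64(0.0014843245866162204)) 0.02473651762551395
red top (array([ 0.53558003, -0.10286675]), np.float64(0.007241688375010504)) 0.010903853058450683
spacer top (array([ 0.50295107, -0.08834309]), np.float64(0.0006757492145949963)) 0.02169038010911314
[[204 199 136 113 124 133 138 142 142 145 149 151 151 152 150 150 148 149
  146 140 133 123 185 200]
 [204 176 126 118 127 136 137 142 144 147 150 155 156 156 154 154 151 148
  144 142 134 131 143 195]
 [203 145 115 122 133 136 140 143 148 149 155 157 157 160 157 156 152 150
  147 
[... 478 characters left out ...]
 168 167 163 158 154
  148 143 138 135 113 190]
 [206 146 102 119 128 135 140 143 149 152 158 159 163 161 161 158 154 151
  148 141 136 134 124 191]
 [203 167 105 113 124 130 139 144 146 150 153 155 156 158 156 155 150 150
  143 140 134 121 131 190]
 [202 190 125 105 119 125 133 137 142 145 149 152 154 153 153 151 146 146
  140 136 124 101 170 195]
 [203 205 163  98 105 120 128 132 136 139 145 146 148 150 147 147 142 138
  135 131 108 103 190 200]]
nut side [ 0.44147526 -0.38476818  0.024     ] [ 0.42056667 -0.40982875  0.024     ] [ 0.46232207 -0.36184444  0.024     ] 88
nut top [ 0.44092206 -0.38200156  0.024     ] [ 0.42186469 -0.40172932  0.024     ] [ 0.46110081 -0.36350291  0.024     ]
```

```bash
python3 -m handwheel '[2,0.1,-0.25,0, 4.3,0.1,-0.25,0, 4.3,0.1,-0.25,0, 4.3,0.1,-0.25,0, 4.3,0.1,-0.25,0, 4.3,0.1,-0.25,0, 4.3,0.1,-0.25,0, 4.3,0.1,-0.25,0, 4.3,0.1,-0.25,0, 4.3,0.1,-0.25,0]' 6.2;python3 -c "
from h import *
from m import *
T=pickle.load(open('t14.pkl','rb'))
m=min(blobs(hsvmask(T,(0,0,140),(179,80,255)),30),key=lambda b:np.hypot(*(b[1]-proj(T,[.509,.111,.03])[0])))[2]
print(cylfit(T,m,.0235,.045,.004))
goto(.4412,-.3818,.004,14)"
```

```text
time_s: 36.0
tcp_pos: [0.4406, -0.3817, 0.0035]
eef_rot: [152.0, 90.0, 166.3]
contact_force: [-0.1, -0.9, -0.2]
gripper_width: 0.0625
(array([0.51046962, 0.11012853]), np.float64(0.0007244492142282666), np.float64(0.023742744441336658))
t 36.0 tcp [ 0.4406 -0.3817  0.0035] jawyaw 14.25 tilt [-1.e-04  0.e+00 -1.e+00] w 0.0625 j6 -144.1 F [-0.1 -0.9 -0.2]
 -> shift cm [-0.05 -0.03  0.06] turn 0.2
```

```bash
python3 -m handwheel '[0,0,0,0, 0,0,0,0, 0,0,0,0, 0,0,0,0, 0,0,0,0, 0,0,0,0, -3,0,0,0, -8,0,0,0, -11,0,0,0, -11,0,0,0]' 2.5 30;python3 -c "
from h import *
s=snap('side','s15.png')
cv2.imwrite('pics/c15.png',cv2.resize(s['image'][110:230,330:450],(600,600))[:,:,::-1])
goto(.5058,.011,.11);goto(.5058,.011,.04)"
```

```text
time_s: 37.25
tcp_pos: [0.442, -0.3824, 0.1163]
eef_rot: [-39.4, 89.7, -25.2]
contact_force: [-0.5, -0.4, -2.0]
gripper_width: 0.036
t 37.3 tcp [ 0.441  -0.3817  0.1144] jawyaw 14.24 tilt [ 2.e-03 -5.e-04 -1.e+00] w 0.0362 j6 -144.1 F [ 0.2 -0.  -1.8]
 -> shift cm [ 0.44 36.48 15.94] turn 0
t 37.3 tcp [ 0.441  -0.3817  0.1144] jawyaw 14.24 tilt [ 2.e-03 -5.e-04 -1.e+00] w 0.0362 j6 -144.1 F [ 0.2 -0.  -1.8]
 -> shift cm [ 7.44 36.48 15.93] turn 0
```

View pics/c15.png

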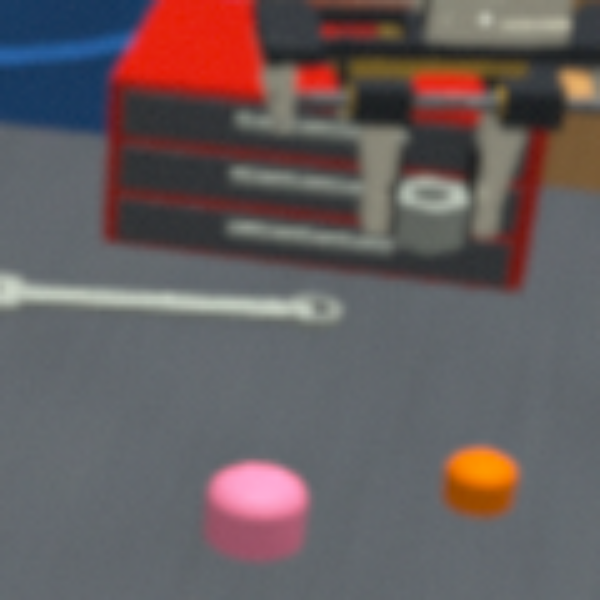

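```bash
python3 -m handwheel '[0.4,36.5,15.9,-10, 0.4,36.5,15.9,-20, 0.4,36.5,15.9,-30, 0.4,36.5,15.9,-40, 0.4,36.5,15.9,-46, 0.4,36.5,15.9,-46, 0.4,36.5,15.9,-46, 0.4,36.5,15.9,-46, 0.4,36.5,15.9,-46, 0.4,36.5,15.9,-46]';python3 -c "
from h import *
goto(.5058,.011,.04);goto(.5058,.011,.006)"
```

```text
time_s: 38.55
tcp_pos: [0.5044, 0.0102, 0.1091]
eef_rot: [138.7, 89.9, -161.1]
contact_force: [0.5, 0.9, -1.4]
gripper_width: 0.0359
t 38.55 tcp [0.5044 0.0102 0.1091] jawyaw 60.17 tilt [-1.e-03 -4.e-04 -1.e+00] w 0.0359 j6 -143.3 F [ 0.5  0.9 -1.4]
 -> shift cm [ 6.91 -0.09  0.15] turn 0
t 38.55 tcp [0.5044 0.0102 0.1091] jawyaw 60.17 tilt [-1.e-03 -4.e-04 -1.e+00] w 0.0359 j6 -143.3 F [ 0.5  0.9 -1.4]
 -> shift cm [10.31 -0.09  0.15] turn 0
```

```bash
python3 -m handwheel '[4,-0.05,0.1,0, 8,-0.05,0.1,0, 9,-0.05,0.1,0, 9,-0.05,0.1,0, 9,-0.05,0.1,0, 9,-0.05,0.1,0, 9,-0.05,0.1,0, 9,-0.05,0.1,0, 9,-0.05,0.1,0, 9,-0.05,0.1,0]';python3 -c "
from h import *
s=snap('side','s16.png')
goto(.5058,.011,.006)
p=sensors.get_state()['tcp_pos'];u,v=proj(s,[p])[0].astype(int);u0=u-60;v0=v-60
im=cv2.resize(s['image'][v0:v0+120,u0:u0+120],(600,600));a=np.radians(60.2+30+np.arange(0,360,60))
for z in(.0205,-.0035):
  q=proj(s,np.c_[p[0]+.0208*np.cos(a),p[1]+.0208*np.sin(a),0*a+p[2]+z]);q=((q-[u0,v0])*5).astype(np.int32)
  cv2.polylines(im,[q],True,(255,0,255),1)
cv2.imwrite('pics/c16.png',im[:,:,::-1])"
```

```text
time_s: 39.8
tcp_pos: [0.5058, 0.0118, 0.0196]
eef_rot: [137.1, 90.0, -162.6]
contact_force: [0.1, 0.0, -1.6]
gripper_width: 0.0358
t 39.85 tcp [0.5058 0.0118 0.0195] jawyaw 60.25 tilt [-1.e-04 -0.e+00 -1.e+00] w 0.0358 j6 -143.4 F [-0.4 -0.4 -0.7]
 -> shift cm [ 1.35 -0.04 -0.07] turn 0
```

View pics/c16.png

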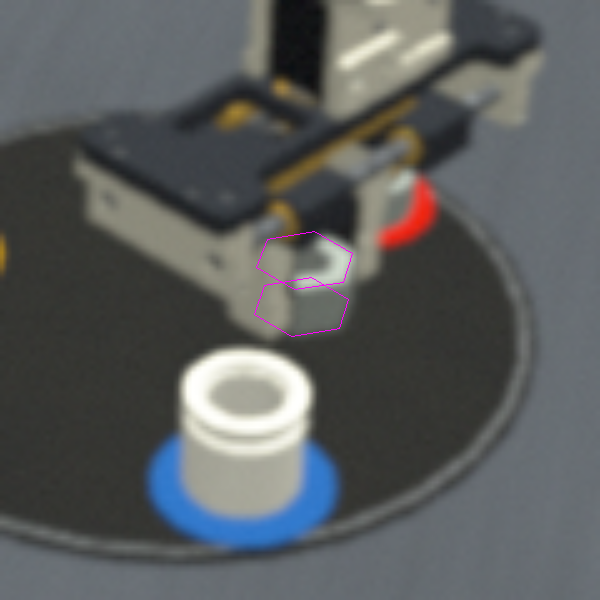

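```bash
python3 -m handwheel '[0.8,-0.05,-0.05,0, 1.35,-0.05,-0.05,0, 1.35,-0.05,-0.05,0, 1.35,-0.05,-0.05,0, 1.35,-0.05,-0.05,0, 1.35,-0.05,-0.05,0, 1.38,-0.05,-0.05,0, 1.38,-0.05,-0.05,0, 1.38,-0.05,-0.05,0, 1.38,-0.05,-0.05,0]';python3 -c "
from h import *
goto(.5058,.011,.0058)"
```

```text
time_s: 41.1
tcp_pos: [0.506, 0.0111, 0.0058]
eef_rot: [-51.5, 90.0, 8.7]
contact_force: [0.1, 0.2, -0.9]
gripper_width: 0.0361
t 41.1 tcp [0.506  0.0111 0.0058] jawyaw 60.25 tilt [ 1.e-04  0.e+00 -1.e+00] w 0.0361 j6 -143.3 F [ 0.1  0.2 -0.9]
 -> shift cm [-0.    0.01 -0.02] turn 0
```

```bash
python3 -m handwheel '[0,0,0,0, 0,0,0,0, 0,0,0,0, 0,0,0,0, 0,0,0,0, -3,0,0,0, -8,0,0,0, -13,0,0,0, -15,0,0,0, -15,0,0,0]' 5.2;python3 -c "
from h import *
goto(.42,-.36,.15)"
```

```text
time_s: 42.35
tcp_pos: [0.5069, 0.0115, 0.1576]
eef_rot: [-38.2, 89.8, 22.1]
contact_force: [0.6, -0.3, -0.1]
gripper_width: 0.0521
t 42.35 tcp [0.5069 0.0115 0.1576] jawyaw 60.26 tilt [ 0.0037  0.0015 -1.    ] w 0.0521 j6 -143.3 F [ 0.6 -0.3 -0.1]
 -> shift cm [  0.67 -10.88 -36.57] turn 0
```

```bash
python3 -m handwheel '[0,-10.9,-36.6,0, 0,-10.9,-36.6,0, 0,-10.9,-36.6,0, 0,-10.9,-36.6,0, 0,-10.9,-36.6,0, 0,-10.9,-36.6,0, 0,-10.9,-36.6,0, 0,-10.9,-36.6,0, 0,-10.9,-36.6,0, 0,-10.9,-36.6,0]';python3 -c "
from m import *
T=snap('top','t17.png');S=snap('side','s17.png');pickle.dump(T,open('t17.pkl','wb'));pickle.dump(S,open('s17.pkl','wb'))
meas(T,S)
for nm,t in(('dist',35),('dist',60)):
  for c,b,n in((T,(300,255,345,300),'top'),(S,(330,255,372,292),'side')):
    m=local_mask(c,b,t,nm);P=onplane(c,grown(m),.026);print('nut',n,circ(P),m.sum())
m=min(blobs(hsvmask(S,(0,0,110),(179,60,255)),60),key=lambda b:np.hypot(*(b[1]-proj(S,[.509,.111,.03])[0])))[2]
print('piston side',cylfit(S,m,.0235,.045,.004),m.sum())
im=np.hstack([cv2.resize(T['image'][180:340,240:400],(400,400)),cv2.resize(S['image'][220:340,250:410],(533,400))])[:, :800]
cv2.imwrite('pics/c17.png',cv2.resize(im[:,:,::-1],(800,400)))"
```

```text
time_s: 43.6
tcp_pos: [0.4195, -0.3595, 0.1558]
eef_rot: [-19.0, 90.0, 41.4]
contact_force: [0.1, -0.4, 0.1]
gripper_width: 0.0519
yellow side (array([0.67984623, 0.00334227]), np.float64(0.0012250518354700337))
cap side (array([6.78716445e-01, 3.76758910e-04]), np.float64(0.0031660884955462226), np.float64(0.02784974486884908)) 485
yellow top (array([0.67846522, 0.0050462 ]), np.float64(0.0016498496621825181)) 0.03746095880187641
cap top (array([0.67761237, 0.00486918]), np.float64(0.0011161089320472415), np.float64(0.02409455421006188)) 388
blue top (array([0.50886973, 0.11075382]), np.float64(0.000874749611506468)) 0.03652393394655562
piston rim top (array([0.50944717, 0.10912209]), np.float64(0.001409167399098366)) 0.02464201099278219
red top (array([ 0.53558003, -0.10286675]), np.float64(0.007241688375010504)) 0.010903853058450683
spacer top (array([ 0.50295107, -0.08834309]), np.float64(0.0006757492145949963)) 0.02169038010911314
nut top (array([0.50646398, 0.01035673]), np.float64(0.021182687130065898)) 252
nut side (array([0.51767332, 0.02746162]), np.float64(0.052432284762276425)) 782
nut top (array([0.50617173, 0.01042839]), np.float64(0.020563672602677253)) 227
nut side (array([0.51706273, 0.04242287]), np.float64(0.042099842923525775)) 630
piston side (array([0.51073387, 0.1064948 ]), np.float64(0.0008790987515716099), np.float64(0.02374937412498953)) 762
```

View pics/c17.png

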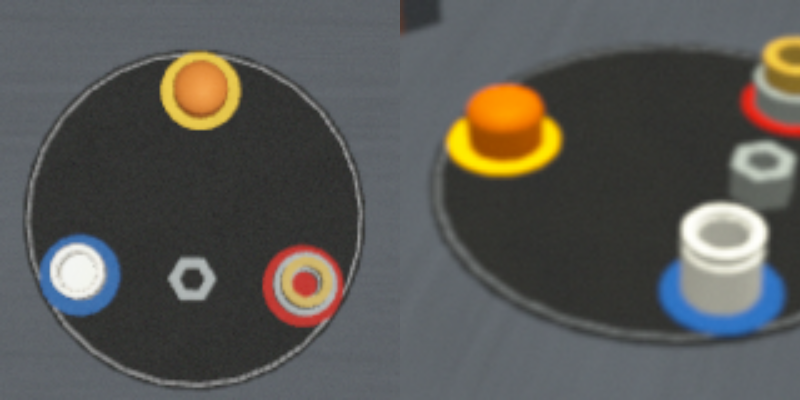

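View pics/t17.png

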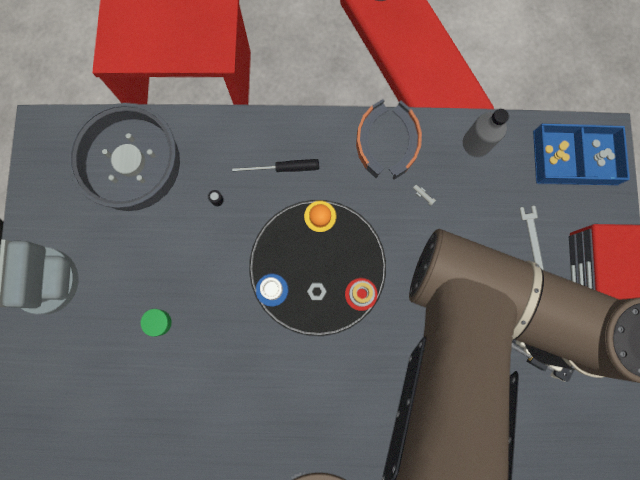

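The top view shows everything in place: cap (319,216), piston (271,290), nut (317,291), and the stack (361,293). The tin is unmoved. But the side fits for the piston and cap are 3–4 mm off in y from the top view, so I'll check the raw edges before handing in.

```bash
python3 -c "
from m import *
S=pickle.load(open('s17.pkl','rb'));T=pickle.load(open('t17.pkl','rb'));a=np.linspace(0,6.283,121)
out=[]
for c,(x,y),zr,r,rd,sz in((S,(.509,.1108),(.004,.049),.0235,.036,60),(S,(.678,.005),(.004,.026),.025,.036,60),(T,(.509,.1108),(.004,.049),.0235,.036,60),(T,(.678,.005),(.004,.026),.025,.036,60)):
  o=proj(c,[x,y,.02])[0].astype(int)-sz//2; f=400/sz
  im=cv2.resize(c['image'][o[1]:o[1]+sz,o[0]:o[0]+sz],(400,400),interpolation=cv2.INTER_CUBIC)
  for z,rr,col in((zr[0],r,(0,0,0)),(zr[1],r,(255,0,255)),(.004,rd,(0,255,255))):
    q=proj(c,np.c_[x+rr*np.cos(a),y+rr*np.sin(a),0*a+z]);cv2.polylines(im,[((q-o+.5)*f).astype(np.int32)],True,col,1)
  out.append(im)
cv2.imwrite('pics/c18.png',cv2.resize(np.vstack([np.hstack(out[:2]),np.hstack(out[2:])]),(600,600))[:,:,::-1])
"
```

```text
(no output)
```

View pics/c18.png

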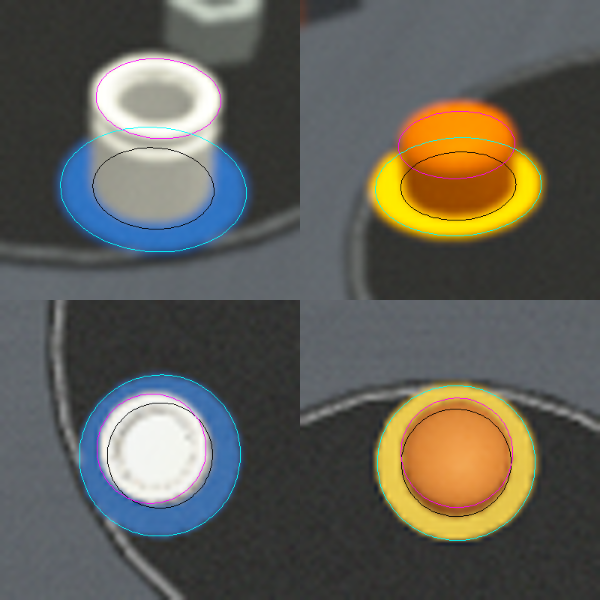

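```bash
python3 -c "
from m import *
S=pickle.load(open('s17.pkl','rb'));T=pickle.load(open('t17.pkl','rb'));a=np.linspace(0,6.283,721)
def ext(c,x,y,z,r):
  q=proj(c,np.c_[x+r*np.cos(a),y+r*np.sin(a),0*a+z]);return q.min(0).round(2),q.max(0).round(2)
for z in(.004,.049):print('pist',z,ext(S,.509,.1108,z,.0235))
print('disc',ext(S,.509,.1108,.004,.036))
for z in(.004,.049):print('T pist',z,ext(T,.509,.1108,z,.0235))
print('T disc',ext(T,.509,.1108,.004,.036))
I=S['image'];u=int(round(proj(S,[.509,.1108,.03])[0][0]));print('col',u)
for v in range(270,326):print(v,I[v,u],end=' ')
print()
for v in(284,292,300,306):print(v,I[v,325:368,0])
print('top row')
I=T['image']
for v in(284,288,292):print(v,I[v,250:295,0])
print('col271',I[268:312,271,0])
# shadow-free check of piston in first picture, same features
S0=pickle.load(open('side0.pkl','rb'));
for z in(0,.045):print('orig',ext(S0,.5735,.3172,z,.0235))
print(S0['image'][345:402,279,0])
"
```

```text
pist 0.004 (array([334.07, 299.04]), array([358.33, 315.33]))
pist 0.049 (array([334.74, 281.26]), array([359.68, 297.23]))
disc (array([327.63, 294.93]), array([364.79, 319.89]))
T pist 0.004 (array([260.98, 279.05]), array([282. , 300.1]))
T pist 0.049 (array([258.9, 277.3]), array([280.75, 299.18]))
T disc (array([255.4 , 273.49]), array([287.6 , 305.74]))
col 347
270 [53 52 49] 271 [47 50 46] 272 [50 51 48] 273 [50 51 47] 274 [50 51 47] 275 [51 52 49] 276 [54 54 51] 277 [53 54 52] 278 [51 52 46] 279 [60 60 56] 280 [118 119 109] 281 [218 217 199] 282 [248 248 238] 283 [234 234 222] 284 [211 210 193] 285 [202 202 185] 286 [177 178 165] 287 [160 161 149] 288 [158 158 146] 289 [157 159 145] 290 [159 160 147] 291 [161 160 148] 292 [159 158 146] 293 [163 162 150] 294 [208 207 190] 295 [249 248 239] 296 [253 253 246] 297 [227 226 211] 298 [173 172 158] 299 [191 190 174] 300 [228 228 213] 301 [221 219 202] 302 [181 180 166] 303 [162 160 148] 304 [160 159 146] 305 [158 158 145] 306 [160 160 147] 307 [158 159 147] 308 [159 159 146] 309 [161 159 148] 310 [160 160 147] 311 [159 159 147] 312 
[... 1363 characters left out ...]
7  63  77  72  61  63  63 140 228 243 230 235 237 242 244
 244 243 243 244 244 243 243 244 238 236 241 242 217 166 106  69  61  60
  62  63  46  47  52  50  46  47  49]
col271 [ 51  50  52  49  54  51  57  63  63 164 241 238 208 197 244 244 244 244
 244 243 243 244 244 243 244 243 244 237 226 244 230 159  81  62  62  63
  62  58  51  51  51  50  52  49]
orig (array([265.03, 372.41]), array([294.11, 395.71]))
orig (array([263.51, 353.55]), array([293.57, 376.64]))
[ 98  95  98  97  98  96  98  97 114 196 252 254 243 225 233 218 174 157
 154 157 159 158 158 159 158 163 209 250 255 254 254 255 246 209 183 217
 233 220 177 158 155 156 156 157 157 155 158 156 157 153 142 124 104  95
  98  95  97]
```

The piston's raw edges in the top view put it about 1.5 mm off the blue disc's centre. The side view's extra 2–3 mm in y also showed on the cap before I touched it, so it looks mostly like calibration bias. Disturbing the piston isn't worth it for 1.5 mm, so I'm handing the job in.

```bash
python3 -c "
from h import *
s=sensors.get_state();print(s['time_s'],s['contact_force'].round(1),abs(s['qd']).max())
print(workorder.close_job())"
```

```text
43.7 [0.4 0.7 0.3] 0.30836815891344205
the job is handed in; nothing more can be done
None
```

The layout is done and handed in at 43.7 s of the 96 s allowed, in the order you listed. The arm was parked well above the bench, touching nothing.

| Part | Where it is | Last check (top camera) |
|---|---|---|
| Bearing | red disc | about 0.4 mm off centre, measured before the spacer went on |
| Brass spacer | flat on the bearing | about 0.5 mm off the bearing's centre |
| Piston, open end up | blue disc | about 1.5 mm off centre |
| Orange dust cap (the larger), dome up | yellow disc | about 1 mm off centre |
| Hex nut, flat | mat, midway between red and blue | about 1 mm off the midpoint |

The tin and screwdriver are where they were in the last picture.

**Checks that failed or disagreed:**
- **Piston and cap:** the side camera put these about 3–4 mm off centre in y. I took this mainly as calibration bias plus the disc's edge thickness, because the cap read 3–4 mm off the same way before it was moved. I went with the top view and did not re-place either part.
- **Nut:** the final side-view fit failed because it merged with other parts, so the nut's position rests on the top view and the arm's position reading.
- **Red disc:** its outline fit failed in the last measurement because the bearing and spacer covered it. I relied on earlier measurements for its centre.

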